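Load a sample tube into the dry-block heater under its cover and shut the cover

ROBOT

A 7-joint arm with a two-finger parallel gripper is mounted at the origin on the work surface. World frame = base frame: x ahead of the robot, y to its left, z up, the work surface at z = 0. Lengths are in m, angles in rad, forces in N, time in s.
With the tool pointing down it reaches from about 0.4 to 0.875 m from the base axis. Payload 6.5 kg.
Tool frame: the origin (TCP) lies midway between the tips of the shut fingers; the grasp point (between the pads) lies 19 mm behind it (grip_depth is the distance from the TCP to the grasp point, in m); z points along the fingers, y is the line along which they close (so a half turn about z gives the same grasp; the last joint's range is limited). The gripper opens to 88 mm and grips with 3 to 60 N. Pads are 18 mm wide; open, the fingers measure 123 mm over their backs; the gripper's body (75 mm by 187 mm) begins 45 mm behind the grasp point.
Start: joints at [1.132, 0.536, -0.004, 1.538, 0.003, 1.067, -0.071], TCP at [0.237, -0.605, 0.239] pointing down, gripper open.
Joint ranges: [-2.7, 2.7], [-0.37, 2.16], [-1.27, 1.26], [0.24, 2.4], [-1.31, 4.45], [0.19, 1.91], [-2.76, 2.76]. Speed limits (rad/s): [2.39, 2.39, 3.14, 3.14, 3.14, 3.14, 3.14].

INTERFACE

Orientations are given as a unit quaternion [x, y, z, w].
In Python, from workcell import * gives the robot as it stands.
- The arm moves only by the shell command python3 -m handwheel 'ROWS' [FORCE]. ROWS is JSON, a list of rows, each an object with "turn": the turn, a rotation vector about the tool's x, y, z in degrees, a list of three; "xyz": the shift along the tool's x, y, z in mm, a list of three; "gripper": the finger opening in mm, from 0 to 88.1. In form: [{"turn": [wx, wy, wz], "xyz": [tx, ty, tz], "gripper": gripper}, ...]. A call has exactly 5 rows; each row shifts and turns the commanded pose from where the row before left it, along the tool's axes as they then stand; what a row does not reach is not made up. A row lasts 1/12 s, in which the tool goes at most 41.7 mm and 7.16 degrees, less where a joint would pass 70% of its speed; a pose out of reach is approached as far as the arm can. A call is refused whole if a number of a shift passes 41.7 or a number of a turn 7.16, either way. A call with a gripper value outside its range is refused whole. The fingers move at their own pace and stop on an object; FORCE is the grip in N (left out, the last holds). Time passes only in rows, so rows that do not move let the fingers close, or fill a call up. It gives the time, the measured TCP pose, the force, the opening and the grip force at its end, in the units of the state.
- sense(): the state, without advancing time (a new reading comes with each control period).
- grab_frame(name): name is "side" or "top" or "wrist"; returns the picture (480x640x3 uint8, red, green, blue); there is no depth.
- camera_params(name): a dict with "camera_matrix" (3x3 intrinsics, pixels), "D" ([k1, k2, p1, p2, k3] as OpenCV has them; the pictures are not rectified), "cam_to_world" (4x4, takes a point from camera to world coordinates). Camera axes: x right, y up, looking along -z (the intrinsics and any distortion apply to the point x, -y, -z); pixel columns grow to the right and rows downward; lengths in m; the calibration is good to about 2 mm. A picture is of the moment at which its call begins: read the wrist's pose just before it. camera_params takes no time and is no camera call; for the wrist camera it gives the pose at the moment of the call.
- finish_job(): hands the job in; it is judged then, once.
The state is a dict: "time_s": time; "q": joint angles; "dq": joint speeds; "tau": joint torques, N m; "tool_pos": TCP position; "eef_rot": TCP orientation; "ft_force": force on the tool from outside, world axes, zero at the start; "ft_torque": the same for the moment, N m; "finger_gap": finger opening in m; "finger_force": force on a finger pad.
Only numpy, scipy, OpenCV 4.12 (cv2) and the standard library are available. Lean on these libraries where they do the work, as an engineer would, in place of code of your own. Each camera call takes 0.05 s, during which the arm holds its last target. There are 200 camera calls.

TASK

Take the tall sample tube out of the blue rack and load it into the one large well of the heater that it fits: with the tube leaning towards the front of the heater, clear of the half-open cover, lead the edge of its foot into the mouth of the well, then straighten it and slide it fully home, holding it all the way down rather than letting it drop. Then swing the cover shut over it by its front lip, and leave the other tubes, the cups and the bottle as they stand.

Things in the scene. Friction and masses are not known exactly. Their poses are not given: they have to be found in the camera images.
- tube: the sample tube: tall white free-standing screw-cap tube, 118 mm long, about 75 g: round barrel 30 mm in diameter, flat foot (edge broken by 1.5 mm), white cap 34 mm in diameter over the top 14 mm. Origin: centre of the foot; z runs to the cap. Starts upright in one of the rack's three large bores, standing 68 mm out of it (the short vials beside it only 16 to 22 mm)
- tube_top (a point): centre of the top of the sample tube's cap, 118 mm from the foot
- rack: blue block rack, 105 x 225 mm, 75 mm high, fixed. Origin: centre of its underside; its long side runs along y. Front row (22 mm to -x of the origin): three large bores 33.5 mm wide, 50 mm deep, 70 mm apart. Back row (30 mm to +x): small bores, three holding slim tubes
- heater: dry-block heater, fixed: white housing 270 mm deep (x), 250 mm wide (y), flat top 95 mm high, control panel in front (-x). Origin: centre of its underside; +x points to its hinged back. Three aluminium blocks (100 x 64 mm, 66 mm apart in y) stand side by side in any order, tops level with the housing: one with a single large well, one with many small bores, one with a few for slim tubes
- well (a point): centre of the mouth of the large well, the only one that takes the sample tube: bore 31.5 mm in diameter with a 2 mm chamfer, 50 mm deep, flat floor, in the top of one block, 95 mm above the table. z points up out of the bore, x to the back of the heater. It lies 100 mm in front of the lid's hinge line. A tube fully home stands 68 mm out of it
- lid (a joint): angle of the heater's clear hinged cover, rad: 0 = shut, growing as its front edge rises, stop at 1.13. Starts open at 1.03 to 1.12; its stiff hinge keeps it where it is left (1 to 4 N at the lip moves it). Even at its stop it leans over the wells: a gripper straight above the well strikes it, one that comes from the front (-x) leaning back 35 to 48 degrees passes
- lid_hinge (a point): middle of the cover's hinge line, 95 mm above the table; the line runs along the heater's y axis. The cover is a clear box open below: 165 mm from hinge to front wall, 226 mm wide, 84 mm high outside and 81 mm inside, walls 3 mm
- lid_lip (a point): middle of the upper face (upper when shut) of the cover's grey finger lip: a tab 90 mm wide, 7 mm thick, standing 26 mm out from the front wall at its lower edge. 178 mm from the hinge line, 10 mm above the rim plane. z is the normal of this face (up when shut), x points to the hinge. From the lip to the cover's top the front wall is bare for 74 mm
- vial_a: short white screw-cap vial, 30 mm in diameter and 72 mm long, in a large bore of the rack. Origin: centre of its underside. Not to be disturbed
- vial_b: short white screw-cap vial, 30 mm in diameter and 66 mm long, in a large bore of the rack. Origin: centre of its underside. Not to be disturbed
- slim_0: slim blue-capped tube, 16 mm in diameter, 100 mm long, in the back row of the rack. Origin: centre of its underside. Not to be disturbed
- slim_1: another such slim tube in the rack. Origin: centre of its underside. Not to be disturbed
- slim_2: another such slim tube in the rack. Origin: centre of its underside. Not to be disturbed
- slim_3: such a slim tube in the rear bore of one of the heater's blocks, 30 mm behind the line of the wells, standing 50 mm out. Origin: centre of its underside. Not to be disturbed
- cup_0: clear cup, 64 mm across and 45 mm high. Origin: centre of its underside. Not to be disturbed
- cup_1: another such cup. Origin: centre of its underside. Not to be disturbed
- cup_2: another such cup. Origin: centre of its underside. Not to be disturbed
- bottle: water bottle, 66 mm across, 200 mm high. Origin: centre of its underside. Not to be disturbed
Things that resemble listed ones, but are neither listed nor needed, are in the scene too. What is shaped like the tube but red is not meant.

How it is judged:
On the way, in this order (a step that is already met when the one before it is completed fails the run):
1. the tube leans at least 9 degrees from upright, towards the front of the heater, while the low edge of its foot is inside the mouth of the large well, the cover still open (angle between tube's own z axis and vertical above 0.157 rad and z of tube in the frame of well below 0.002 m and horizontal distance between tube and well below 0.006 m and x of tube_top in the frame of well below -0.012 m and value of joint lid above 0.7 rad), for 0.05 s.
2. the tube stands upright and fully home in the large well (foot within 4 mm of the well's floor), still between the fingers (z of tube in the frame of well below -0.046 m and horizontal distance between tube and well below 0.004 m and angle between tube's own z axis and vertical below 0.06 rad and contact force between the fingers and tube above 0.5 N), for 0.1 s.
3. the cover is shut (within 0.05 rad) (value of joint lid below 0.05 rad), for 0.2 s.
At the end, for the whole second after the job is handed in: The sample tube is at rest, upright (within 0.06 rad) and fully home in the large well (foot at least 46 mm below its mouth, within 4 mm of its axis); the cover is shut (within 0.05 rad); the other tubes, the vials, the cups and the bottle stand within 30 mm of where they were and upright (z of tube in the frame of well below -0.046 m and horizontal distance between tube and well below 0.004 m and angle between tube's own z axis and vertical below 0.06 rad and value of joint lid below 0.05 rad and linear speed of tube below 0.02 m/s and distance of each of vial_a, vial_b, slim_0, slim_1, slim_2, slim_3, cup_0, cup_1, cup_2, bottle from where it was at the start of the episode below 0.03 m and angle between each of vial_a, vial_b, slim_0, slim_1, slim_2, slim_3, cup_0, cup_1, cup_2, bottle's own z axis and vertical below 0.3 rad); the robot touches nothing.
It fails at once if the tube is let drop down the well (faster than 0.35 m/s in the bore) (z of tube in the frame of well below 0 m and horizontal distance between tube and well below 0.006 m and linear speed of tube above 0.35 m/s).
It fails at once if another tube, a vial, a cup or the bottle is moved by more than 50 mm or tipped over (distance of any of vial_a, vial_b, slim_0, slim_1, slim_2, slim_3, cup_0, cup_1, cup_2, bottle from where it was at the start of the episode above 0.05 m or angle between any of vial_a, vial_b, slim_0, slim_1, slim_2, slim_3, cup_0, cup_1, cup_2, bottle's own z axis and vertical above 0.6 rad).
It also fails if it takes over 67 s, if anything falls off the work surface, if the arm or the gripper's body presses on something with over 40 N, if the wrist force passes 120 N, or if a joint passes its speed limit or range.

## Working session

There is one attempt and no reset: what is moved stays moved. The work goes in short steps, Python scripts to look and compute and a shell command to move; the robot and the scene stay as the last step left them, time stands still between calls to the robot, and variables do not carry over. Pictures are saved under pics/ and viewed, at most 10 in all, crops included, and the job is handed in when it is done.

```bash
mkdir -p pics; ls; cat > h.py <<'E'
import numpy as np, cv2
from workcell import *
from scipy.spatial.transform import Rotation as R
def save(name,fn):
    im=grab_frame(name); cv2.imwrite('pics/'+fn,im[:,:,::-1]); return im
def ray(name,uv,cp=None):
    cp=cp or camera_params(name); K=np.array(cp["camera_matrix"]);D=np.array(cp["D"],float);T=np.array(cp["cam_to_world"])
    p=cv2.undistortPoints(np.array([[uv]],float),K,D)[0,0]
    d=T[:3,:3]@np.array([p[0],-p[1],-1]); return T[:3,3],d
def onz(name,uv,z,cp=None):
    o,d=ray(name,uv,cp); return o+d*(z-o[2])/d[2]
def proj(name,P,cp=None):
    cp=cp or camera_params(name); K=np.array(cp["camera_matrix"]);D=np.array(cp["D"],float);T=np.array(cp["cam_to_world"])
    c=(np.atleast_2d(P)-T[:3,3])@T[:3,:3]; c=c*[1,-1,-1]
    return cv2.projectPoints(c,np.zeros(3),np.zeros(3),K,D)[0][:,0]
E
python3 - <<'E'
from h import *
for n in ["side","top"]:
    save(n,n+"0.png"); T=np.array(camera_params(n)["cam_to_world"]); print(n,T.round(3).tolist(),np.array(camera_params(n)["camera_matrix"]).round(1).tolist())
s=sense(); print(s["tool_pos"],s["eef_rot"],s["time_s"])
E
```

```text
pics
side [[0.997, 0.055, -0.057, 0.476], [-0.079, 0.689, -0.72, -0.843], [-0.0, 0.722, 0.692, 0.918], [0.0, 0.0, 0.0, 1.0]] [[577.9, 0.0, 328.9], [0.0, 577.9, 246.6], [0.0, 0.0, 1.0]]
top [[0.0, 0.984, -0.178, 0.33], [-1.0, 0.003, 0.012, 0.016], [0.013, 0.178, 0.984, 1.247], [0.0, 0.0, 0.0, 1.0]] [[580.1, 0.0, 321.7], [0.0, 580.1, 244.8], [0.0, 0.0, 1.0]]
[ 0.2365498  -0.60485798  0.23798426] [ 9.82671947e-01  1.85351844e-01 -1.80800144e-04 -7.11774029e-04] 0.1
```

View pics/top0.png

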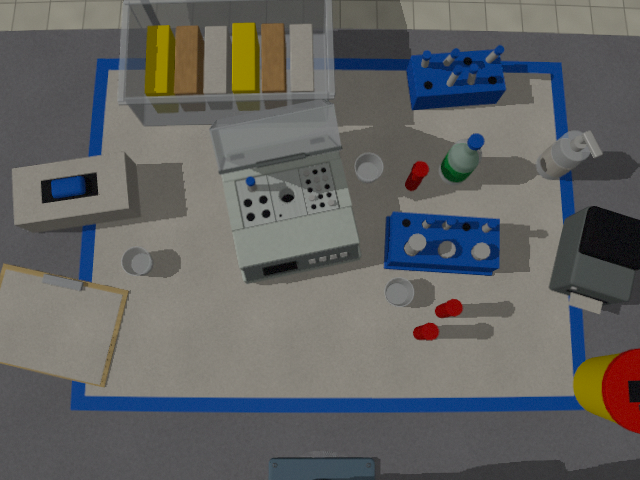

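View pics/side0.png

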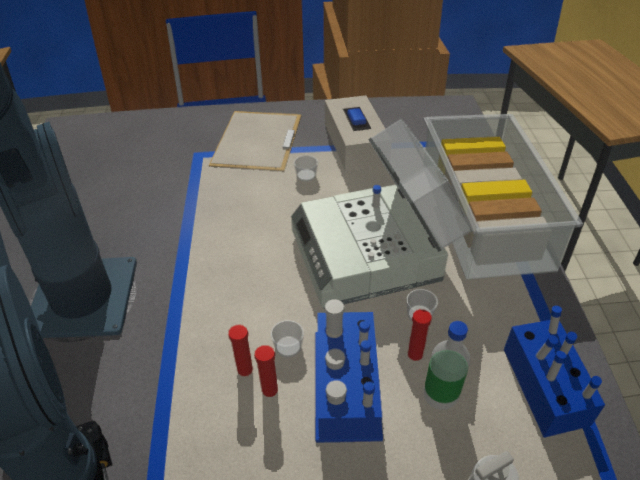

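The top view shows the heater, yawed about 10°, with its large well near (287,197). The target rack is at (443,243), with white caps at (416,244), (447,249) and (481,251). The side view confirms that the tall tube is the one nearest the heater (cap at 334,306), and that the cover is open behind the wells. Next I'll measure them on enlarged crops.

```bash
python3 - <<'E'
from h import *
t=cv2.imread('pics/top0.png'); s=cv2.imread('pics/side0.png')
def crop(im,x,y,w,h,k): return cv2.resize(im[y:y+h,x:x+w],None,fx=k,fy=k,interpolation=cv2.INTER_CUBIC)
a=crop(t,235,155,100,75,4); b=crop(t,385,205,100,75,4); c=crop(s,330,180,100,75,4); d=crop(s,305,290,100,75,4)
cv2.imwrite('pics/c1.png',np.vstack([np.hstack([a,b]),np.hstack([c,d])]))
# blobs: dark well, white cap
def dark(im,box,th):
    x,y,w,h=box; g=cv2.cvtColor(im,6)[y:y+h,x:x+w]; 
    cs,_=cv2.findContours((g<th).astype(np.uint8),0,1)
    for q in cs:
        if cv2.contourArea(q)>25 : 
            r=cv2.boundingRect(q); print('dark',r[0]+x,r[1]+y,r[2:],cv2.contourArea(q))
dark(t,(270,180,35,30),80); dark(s,(355,205,40,35),110)
hsv=cv2.cvtColor(t,40);m=((hsv[:,:,1]<60)&(hsv[:,:,2]>130)).astype(np.uint8)[205:275,390:500]
for q in cv2.findContours(m,0,1)[0]:
    if cv2.contourArea(q)>60: print('top white',np.array(cv2.boundingRect(q))+[390,205,0,0],np.array(cv2.minEnclosingCircle(q)[0])+[390,205],cv2.minEnclosingCircle(q)[1])
E
```

```text
dark 280 188 (14, 15) 138.5
dark 367 223 (14, 8) 39.5
dark 381 205 (14, 35) 182.5
top white [390 271  62   4] [420.5 273. ] 30.516489028930664
top white [400 205 100  13] [449.5 211. ] 49.86241149902344
```

View pics/c1.png

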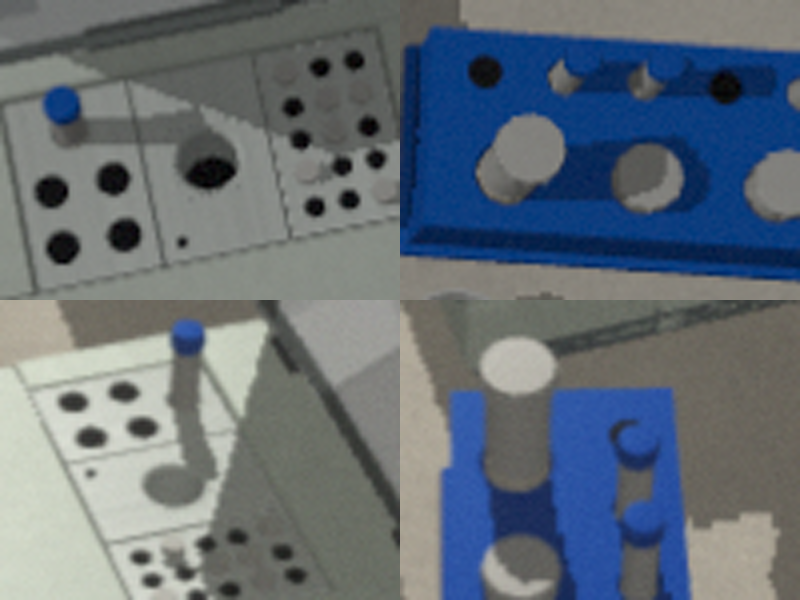

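The crops give these pixel positions:
- **Well:** top (286.1,194.1), side (373.1,226.1).
- **Tall tube cap disc:** top (417.1,241.6), side (334.1,305.9).
- **Block seams:** visible in both views, and they give the heater's yaw.

```bash
cat >> h.py <<'E'
def tri(uvt,uvs):
    o1,d1=ray('top',uvt);o2,d2=ray('side',uvs)
    A=np.stack([d1,-d2],1);k=np.linalg.lstsq(A,o2-o1,rcond=None)[0]
    p,q=o1+k[0]*d1,o2+k[1]*d2; return (p+q)/2,np.linalg.norm(p-q)
E
python3 - <<'E'
from h import *
T=lambda u,v,ox=235,oy=155:(ox+(u+.5)/4-.5,oy+(v+.5)/4-.5)
for n,a,b,z in [('well',(286.1,194.1),(373.1,226.1),.095),('cap',(417.1,241.6),(334.1,305.9),.143)]:
    print(n,onz('top',a,z).round(4),onz('side',b,z).round(4),tri(a,b)[0].round(4),tri(a,b)[1].round(4))
for p,q in [((5,103),(35,290)),((127,83),(163,266)),((253,57),(290,237))]:
    A,B=onz('top',T(*p),.095),onz('top',T(*q),.095); v=A-B; print('yaw top',np.degrees(np.arctan2(v[1],v[0])),np.linalg.norm(v),A[:2].round(4),B[:2].round(4))
S=lambda u,v:T(u,v-300,330,180)
for p,q in [((35,388),(165,355)),((70,463),(235,432)),((110,541),(230,520))]:
    A,B=onz('side',S(*p),.095),onz('side',S(*q),.095); v=B-A; print('yaw side',np.degrees(np.arctan2(v[1],v[0])),A[:2].round(4),B[:2].round(4))
for p,q in [((430,27),(800,50)),((418,240),(780,262))]:
    A,B=onz('top',T(*p,285,205),.075),onz('top',T(*q,285,205),.075); v=A-B; print('rack long',np.degrees(np.arctan2(v[1],v[0])),A[:2],B[:2])
# bases
for n,uv in [('cup0',(369,167)),('cup_front',(399,292)),('cupleft',(137,262)),('red',(425,332)),('red2',(448,309)),('red3',(416,178)),('bottle',(460,165))]: print(n,onz('top',uv,.03).round(3)[:2])
E
```

```text
well [0.6437 0.0743 0.095 ] [0.6428 0.0699 0.095 ] [0.6442 0.0745 0.0911] 0.0012
cap [ 0.5364 -0.1836  0.143 ] [ 0.5367 -0.1866  0.143 ] [ 0.5369 -0.1841  0.1401] 0.0001
yaw top 10.377229303191143 0.10007971256395563 [0.6727 0.1782] [0.5743 0.1602]
yaw top 11.739166469118082 0.09872879812553362 [0.6836 0.1155] [0.5869 0.0954]
yaw top 11.615262551484308 0.09754165276755908 [0.6978 0.0506] [0.6022 0.031 ]
yaw side 17.270987365119534 [0.5761 0.158 ] [0.6529 0.1819]
yaw side 11.35483608218371 [0.5892 0.0928] [0.6824 0.1115]
yaw side 9.698717503041365 [0.6037 0.0297] [0.6687 0.0408]
rack long 86.6645224982627 [ 0.61297749 -0.14552763] [ 0.60165482 -0.33980523]
rack long 86.57272230824158 [ 0.50105124 -0.13696819] [ 0.48986447 -0.32376087]
cup0 [ 0.724 -0.103]
cup_front [ 0.449 -0.163]
cupleft [0.512 0.394]
red [ 0.366 -0.215]
red2 [ 0.413 -0.266]
red3 [ 0.699 -0.206]
bottle [ 0.73  -0.305]
```

```bash
cat >> h.py <<'E'
YAW=11.3
def Rt(lean,yaw=YAW):  # tool: x forward, z down leaning forward by lean
    return R.from_matrix(np.array([[1,0,0],[0,-1,0],[0,0,-1.]])).__rmul__(R.from_euler('z',yaw,degrees=True)) if 0 else R.from_euler('z',yaw,degrees=True)*R.from_matrix(np.diag([1,-1,-1.]))*R.from_euler('y',lean,degrees=True)
def go(pos,lean,yaw=YAW):
    s=sense(); r=R.from_quat(s["eef_rot"]); g=Rt(lean,yaw)
    print('t',round(s["time_s"],2),'pos',s["tool_pos"].round(4),'F',np.round(s["ft_force"],1),'gap',round(s["finger_gap"],4),'ff',round(float(np.max(s["finger_force"])),1))
    print('turn',(r.inv()*g).as_rotvec(degrees=True).round(2),'then shift mm',(g.inv().apply(np.array(pos)-s["tool_pos"])*1000).round(1),'world',((np.array(pos)-s["tool_pos"])*1000).round(1))
    return g
CAP=np.array([.5365,-.185])
def tcp(foot,h,lean,yaw=YAW): return np.array(foot)+[0,0,h]+.019*Rt(lean,yaw).as_matrix()[:,2]
E
python3 - <<'E'
from h import *
g=Rt(40); print(g.as_matrix().round(2).tolist())
p=tcp([*CAP,.025],.082,40); print(p); pre=p-.11*g.as_matrix()[:,2]; print(pre); go(pre,40); print(sense()["q"].round(3))
E
```

```text
[[0.75, 0.2, 0.63], [0.15, -0.98, 0.13], [0.64, 0.0, -0.77]]
[ 0.54847621 -0.18260692  0.09244516]
[ 0.47914025 -0.19646161  0.17671004]
t 0.1 pos [ 0.2365 -0.6049  0.238 ] F [-0.4 -0.   0.2] gap 0.0881 ff 0.0
turn [-3.59 39.91  9.62] then shift mm [ 204.1 -352.9  251.3] world [242.6 408.4 -61.3]
[ 1.132  0.537 -0.004  1.539  0.003  1.067 -0.071]
```

```bash
python3 -m handwheel '[{"turn":[0,0,0],"xyz":[25,-25,0],"gripper":60},{"turn":[0,0,0],"xyz":[31,-25,0],"gripper":60},{"turn":[0,0,0],"xyz":[31,-25,0],"gripper":60},{"turn":[0,0,0],"xyz":[31,-25,0],"gripper":52},{"turn":[0,0,0],"xyz":[31,-25,0],"gripper":52}]' 20
python3 -m handwheel '[{"turn":[0,0,1.6],"xyz":[31,-25,0],"gripper":52},{"turn":[0,0,1.6],"xyz":[31,-25,0],"gripper":52},{"turn":[0,0,1.6],"xyz":[31,-25,0],"gripper":52},{"turn":[0,0,1.6],"xyz":[31,-25,0],"gripper":52},{"turn":[0,0,1.6],"xyz":[31,-25,0],"gripper":52}]'
python3 - <<'E'
from h import *
p=tcp([*CAP,.025],.082,40); pre=p-.11*Rt(40).as_matrix()[:,2]; go(pre,40); print(sense()["q"].round(3))
E
```

```text
time_s: 0.52
tool_pos: [0.3303, -0.4327, 0.2384]
eef_rot: [0.983, 0.185, -0.0, -0.0]
ft_force: [1.2, 0.2, -0.3]
finger_gap: 0.057
finger_force: 0.0
time_s: 0.93
tool_pos: [0.4385, -0.2658, 0.2386]
eef_rot: [0.993, 0.116, -0.0, -0.0]
ft_force: [1.1, -0.8, -0.1]
finger_gap: 0.0519
finger_force: 0.0
t 0.93 pos [ 0.4385 -0.2658  0.2386] F [ 1.1 -0.8 -0.1] gap 0.0519 ff 0.0
turn [-0.7  40.02  1.88] then shift mm [  1.1 -60.   81.8] world [ 40.6  69.3 -61.9]
[ 0.563  0.308 -0.128  1.892  0.048  0.945 -0.927]
```

```bash
python3 -m handwheel '[{"turn":[-0.1,6.7,0.3],"xyz":[0,0,0],"gripper":52},{"turn":[-0.1,6.7,0.3],"xyz":[0,0,0],"gripper":52},{"turn":[-0.1,6.7,0.3],"xyz":[0,0,0],"gripper":52},{"turn":[-0.1,6.7,0.3],"xyz":[0,0,0],"gripper":52},{"turn":[-0.1,6.7,0.3],"xyz":[0,0,0],"gripper":52}]' 20
python3 -m handwheel '[{"turn":[-0.1,6.5,0.3],"xyz":[0,-20,0],"gripper":52},{"turn":[0,0,0],"xyz":[0,-20,20],"gripper":52},{"turn":[0,0,0],"xyz":[0,-20,20],"gripper":52},{"turn":[0,0,0],"xyz":[0,0,20],"gripper":52},{"turn":[0,0,0],"xyz":[0,0,0],"gripper":52}]'
python3 - <<'E'
from h import *
p=tcp([*CAP,.025],.082,40); pre=p-.11*Rt(40).as_matrix()[:,2]; go(pre,40); go(p,40); print(sense()["q"].round(3))
save('wrist','w1.png')
E
```

```text
time_s: 1.35
tool_pos: [0.438, -0.2654, 0.238]
eef_rot: [0.961, 0.103, 0.255, -0.03]
ft_force: [-0.7, 0.3, -0.3]
finger_gap: 0.0524
finger_force: 0.0
time_s: 1.77
tool_pos: [0.4601, -0.202, 0.1863]
eef_rot: [0.952, 0.102, 0.287, -0.039]
ft_force: [-0.3, -0.9, -0.5]
finger_gap: 0.0516
finger_force: 0.0
t 1.77 pos [ 0.4601 -0.202   0.1863] F [-0.3 -0.9 -0.5] gap 0.0516 ff 0.0
turn [-1.47  6.38  0.44] then shift mm [ 9.  -1.7 20. ] world [19.1  5.5 -9.6]
t 1.77 pos [ 0.4601 -0.202   0.1863] F [-0.3 -0.9 -0.5] gap 0.0516 ff 0.0
turn [-1.47  6.38  0.44] then shift mm [  9.   -1.7 130. ] world [ 88.4  19.4 -93.8]
[ 1.041  0.306 -0.504  2.283 -1.016  0.326  0.164]
```

View pics/w1.png

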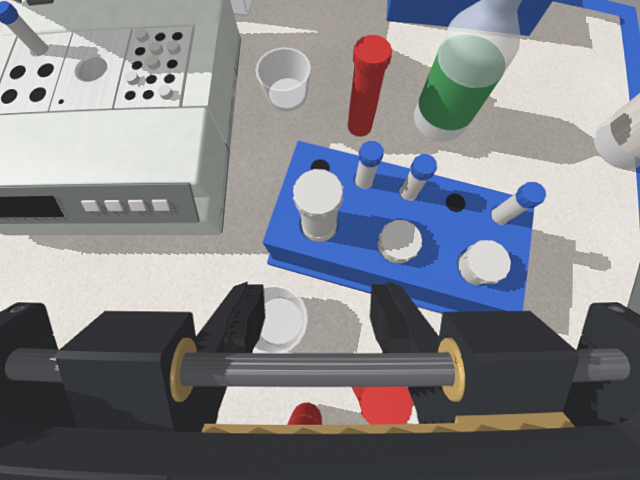

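The wrist view shows the tall tube's cap at (318,190), its base at the rack at (319,228), and the large well at (91,68). Nothing is in the way of the approach.

```bash
python3 - <<'E'
from h import *
print(onz('wrist',(318,188),.143).round(4), onz('wrist',(91.5,68.5),.095).round(4))
E
python3 -m handwheel '[{"turn":[0,0,0],"xyz":[8,0,10],"gripper":52},{"turn":[-0.5,2,0.2],"xyz":[4,0,10],"gripper":52},{"turn":[-0.5,2,0.2],"xyz":[0,0,10],"gripper":52},{"turn":[-0.5,2,0],"xyz":[0,0,10],"gripper":52},{"turn":[0,0,0],"xyz":[0,0,0],"gripper":52}]'
python3 - <<'E'
from h import *
p=tcp([*CAP,.025],.082,40); go(p,40); print(sense()["q"].round(3))
E
```

```text
[ 0.5387 -0.1863  0.143 ] [0.6428 0.0709 0.095 ]
time_s: 2.23
tool_pos: [0.4924, -0.2081, 0.1753]
eef_rot: [0.938, 0.094, 0.332, -0.038]
ft_force: [-0.6, -2.2, 0.4]
finger_gap: 0.0517
finger_force: 0.0
t 2.23 pos [ 0.4924 -0.2081  0.1753] F [-0.6 -2.2  0.4] gap 0.0517 ff 0.0
turn [-0.63  0.99 -0.08] then shift mm [ -7.3 -14.  102. ] world [ 56.1  25.5 -82.9]
[ 1.24   0.448 -0.748  2.268 -1.304  0.193  0.501]
```

The arm has reached wrist limits: j5 is at -1.30 and j6 at 0.193. I'll fit a quick kinematic model so I can pick a reachable branch.

```bash
cat > kin.py <<'E'
import numpy as np, itertools
from scipy.optimize import least_squares
from scipy.spatial.transform import Rotation as R
def fk(q,p,s):
    h,L1,L2,d,a1,a7,e1,e2,w,x0,y0=p; q=np.array(q)*s
    r=R.from_euler('z',q[0]+a1); t=np.array([x0,y0,h])
    r=r*R.from_euler('y',q[1])*R.from_euler('z',q[2]); t=t+r.apply([e1,0,L1])
    r=r*R.from_euler('y',q[3])*R.from_euler('z',q[4]); t=t+r.apply([e2,0,L2])
    r=r*R.from_euler('y',q[5])
    t=t+r.apply([w,0,d]); return t,r*R.from_euler('z',q[6]+a7)
E
cat > fit.py <<'E'
from kin import *
from workcell import *
s=sense()
D=[([1.132,.536,-.004,1.538,.003,1.067,-.071],[.2365,-.6049,.238],[.98267,.18535,-.00018,-.00071]),
([.563,.308,-.128,1.892,.048,.945,-.927],[.4385,-.2658,.2386],[.993,.116,0,0]),
([1.041,.306,-.504,2.283,-1.016,.326,.164],[.4601,-.202,.1863],[.952,.102,.287,-.039]),
(s["q"],s["tool_pos"],s["eef_rot"])]
best=None
for sg in itertools.product([1,-1],repeat=4):
    S=np.array([sg[0],1,sg[1],1,sg[2],1,sg[3]])
    def f(p):
        o=[]
        for q,t,r in D:
            a,b=fk(q,p,S); o+=list(a-t)+list((b.inv()*R.from_quat(r)).as_rotvec()*.3)
        return np.array(o+list(np.array(p)[6:]*.01))
    for a1 in (-.07,3.1):
      for a7 in (0,1.57,3.14,-1.57):
        z=least_squares(f,[.35,.4,.4,.25,a1,a7,0,0,0,0,0])
        if best is None or z.cost<best[0]: best=(z.cost,S,z.x,np.abs(z.fun).max())
print(best[0],best[3],best[1],best[2].round(4)); np.savez('kin.npz',S=best[1],p=best[2])
E
python3 fit.py
```

```text
3.2622431165144915e-05 0.004116444446764067 [-1  1 -1  1 -1  1 -1] [ 3.759e-01  4.317e-01  4.417e-01  2.768e-01 -1.380e-02  1.558e+00
  4.190e-02 -1.100e-03  1.290e-02 -2.360e-02 -3.170e-02]
```

```bash
cat >> kin.py <<'E'
LO=np.array([-2.7,-.37,-1.27,.24,-1.31,.19,-2.76]);HI=np.array([2.7,2.16,1.26,2.4,4.45,1.91,2.76])
z=np.load('kin.npz');S,P=z['S'],z['p']
def ik(pos,rot,seed,w=.003):
    f=lambda q:np.r_[fk(q,P,S)[0]-pos,(fk(q,P,S)[1].inv()*rot).as_rotvec()*.3,w*(q-(LO+HI)/2)/(HI-LO)]
    return least_squares(f,np.clip(seed,LO+.01,HI-.01),bounds=(LO,HI))
E
cat > try.py <<'E'
from h import *; from kin import *
rng=np.random.default_rng(0)
W=np.array([.6432,.072])
def rep(n,pos,rot):
    seen=[]
    for k in range(60):
        z=ik(pos,rot,rng.uniform(LO,HI)); e=np.abs(z.fun[:6]).max(); m=np.min(np.r_[z.x-LO,HI-z.x])
        if e<.002 and m>.03: seen.append((m,z.x))
    seen.sort(key=lambda a:-a[0]); out=[]
    for m,x in seen:
        if all(np.abs(x-o).max()>.5 for o in out): out.append(x); print(n,round(m,2),x.round(2))
F=R.from_euler('z',180,degrees=True)
for fl,fn in ((R.identity(),'n'),(F,'flip')):
    rep('rack'+fn,tcp([*CAP,.025],.082,40),Rt(40)*fl)
    rep('lean'+fn,np.array([*W,.1])+.082*np.r_[-np.sin(.21)*np.cos(.197),-np.sin(.21)*np.sin(.197),np.cos(.21)]+.019*Rt(52).as_matrix()[:,2],Rt(52)*fl)
    rep('home'+fn,tcp([*W,.045],.082,40),Rt(40)*fl)
E
python3 try.py
```

```text
rackn 0.18 [-0.08  0.69  0.57  2.17  4.27  0.73  0.78]
leann 0.24 [-0.28  0.54  0.15  2.16  3.36  0.47  1.35]
rackflip 0.18 [ 0.13  0.63  0.34  2.17  4.27  0.61 -2.26]
rackflip 0.13 [ 1.4   1.1  -1.14  2.18  2.07  0.4   0.58]
leanflip 0.25 [ 0.48  0.67 -0.72  2.15  2.75  0.51 -0.85]
homeflip 0.29 [ 0.56  0.86 -0.88  1.99  2.11  0.48 -0.1 ]
```

```bash
cat > sim.py <<'E'
from h import *; from kin import *
F=R.from_euler('z',180,degrees=True)
q=np.array([.563,.308,-.128,1.892,.048,.945,-.927])
def step(pos,rot,tag):
    global q
    f=lambda x:np.r_[fk(x,P,S)[0]-pos,(fk(x,P,S)[1].inv()*rot).as_rotvec()*.3,.01*(x-q)*.3]
    z=least_squares(f,np.clip(q,LO+1e-6,HI-1e-6),bounds=(LO,HI)); q=z.x
    if tag: print(tag,round(np.abs(z.fun[:6]).max(),4),q.round(2))
pos=np.array([.50,-.20,.28])
for a in np.linspace(0,1,30): step(pos,Rt(0,13)*R.from_euler('z',-122*a,degrees=True),'' if a<1 else 'turned')
for l in np.linspace(0,40,20): step(pos,Rt(l,-45)*F,'lean' if int(l*.5)%5==0 else '')
for y in np.linspace(-45,-10,20): step(pos,Rt(40,y)*F,'' if y<-10 else 'yaw')
A=tcp([*CAP,.025],.082,40,-10)
for a in np.linspace(0,1,20): step(pos+(A-pos)*a,Rt(40,-10)*F,'' if a<1 else 'grasp')
W=np.array([.6432,.072]);up=A+[0,0,.12]
for a in np.linspace(0,1,20): step(A+(up-A)*a,Rt(40,-10)*F,'' if a<1 else 'up')
B=np.array([*W,.1])+.082*np.r_[-np.sin(.21)*np.cos(.197),-np.sin(.21)*np.sin(.197),np.cos(.21)]+.019*Rt(52).as_matrix()[:,2]
for a in np.linspace(0,1,40): step(up+(B+[0,0,.04]-up)*a,Rt(40+12*a,-10+21.3*a)*F,'' if a<1 else 'over')
C=tcp([*W,.045],.082,40)
for a in np.linspace(0,1,20): step(B+(C-B)*a,Rt(52-12*a)*F,'' if a<1 else 'home')
E
python3 sim.py
```

```text
turned 0.0 [ 0.72  0.36 -0.51  1.76  0.2   1.07  0.93]
lean 0.0 [ 0.72  0.36 -0.51  1.76  0.2   1.07  0.93]
lean 0.0 [ 0.69  0.27 -0.5   1.89  0.29  0.88  0.83]
lean 0.0 [ 0.62  0.19 -0.47  2.02  0.46  0.7   0.65]
lean 0.0 [ 0.52  0.14 -0.42  2.14  0.77  0.56  0.3 ]
lean 0.0 [ 0.43  0.12 -0.38  2.23  1.17  0.52 -0.12]
yaw 0.0105 [ 1.56  0.18 -1.27  2.25  0.3   0.19  1.47]
grasp 0.0 [ 1.22  0.99 -1.05  2.24  2.35  0.65 -0.16]
up 0.0 [ 1.31  0.59 -1.19  2.24  1.84  0.41  0.08]
over 0.0 [ 0.85  0.93 -1.22  2.15  2.35  0.68 -0.16]
home 0.0 [ 0.67  0.99 -1.04  1.99  2.09  0.6   0.05]
```

```bash
python3 -m handwheel '[{"turn":[0,-7,0],"xyz":[0,0,-25],"gripper":52},{"turn":[0,-7,0],"xyz":[0,0,-25],"gripper":52},{"turn":[0,-7,0],"xyz":[0,0,-25],"gripper":52},{"turn":[0,-7,0],"xyz":[0,0,-20],"gripper":52},{"turn":[0,-7,0],"xyz":[0,0,-10],"gripper":52}]'
python3 -m handwheel '[{"turn":[0,-4.5,-5],"xyz":[10,-5,0],"gripper":52},{"turn":[0,0,-7],"xyz":[10,-5,0],"gripper":52},{"turn":[0,0,-7],"xyz":[10,0,0],"gripper":52},{"turn":[0,0,-7],"xyz":[10,0,0],"gripper":52},{"turn":[0,0,-7],"xyz":[0,0,0],"gripper":52}]'
python3 -m handwheel '[{"turn":[0,0,-7],"xyz":[0,0,0],"gripper":52},{"turn":[0,0,-7],"xyz":[0,0,0],"gripper":52},{"turn":[0,0,-7],"xyz":[0,0,0],"gripper":52},{"turn":[0,0,-7],"xyz":[0,0,0],"gripper":52},{"turn":[0,0,-7],"xyz":[0,0,0],"gripper":52}]'
python3 -m handwheel '[{"turn":[0,0,-7],"xyz":[0,0,0],"gripper":52},{"turn":[0,0,-7],"xyz":[0,0,0],"gripper":52},{"turn":[0,0,-7],"xyz":[0,0,0],"gripper":52},{"turn":[0,0,-7],"xyz":[0,0,0],"gripper":52},{"turn":[0,0,-7],"xyz":[0,0,0],"gripper":52}]'
cat >> h.py <<'E'
F180=R.from_euler('z',180,degrees=True)
_Rt=Rt
def Rt(lean,yaw=YAW): return _Rt(lean,yaw)*F180
E
python3 - <<'E'
from h import *
go([.5,-.2,.28],0,-45); print(sense()["q"].round(2),Rt(40).as_matrix().round(2).tolist())
E
```

```text
time_s: 2.65
tool_pos: [0.4741, -0.2039, 0.2048]
eef_rot: [0.973, 0.112, 0.199, -0.036]
ft_force: [0.3, 0.2, -1.0]
finger_gap: 0.0524
finger_force: 0.0
time_s: 3.07
tool_pos: [0.5087, -0.1772, 0.2187]
eef_rot: [0.905, 0.391, 0.166, 0.017]
ft_force: [-1.0, -0.3, 0.2]
finger_gap: 0.0521
finger_force: 0.0
time_s: 3.48
tool_pos: [0.5066, -0.1789, 0.2176]
eef_rot: [0.747, 0.644, 0.152, 0.066]
ft_force: [0.0, -0.8, -0.4]
finger_gap: 0.052
finger_force: 0.0
time_s: 3.9
tool_pos: [0.5065, -0.179, 0.2175]
eef_rot: [0.518, 0.839, 0.125, 0.108]
ft_force: [-0.5, 0.3, 0.5]
finger_gap: 0.0518
finger_force: 0.0
t 3.9 pos [ 0.5065 -0.179   0.2175] F [-0.5  0.3  0.5] gap 0.0518 ff 0.0
turn [ 18.12   6.07 -18.23] then shift mm [-10.3 -19.4 -62.5] world [ -6.5 -21.   62.5]
[ 0.75  0.29 -0.43  2.05 -0.15  0.56  0.93] [[-0.75, -0.2, 0.63], [-0.15, 0.98, 0.13], [-0.64, -0.0, -0.77]]
```

```bash
python3 -m handwheel '[{"turn":[6,2,-6],"xyz":[0,0,-10],"gripper":52},{"turn":[6,2,-6],"xyz":[0,0,-10],"gripper":52},{"turn":[6,2,-6],"xyz":[0,0,-10],"gripper":52},{"turn":[0,0,0],"xyz":[0,0,0],"gripper":52},{"turn":[0,0,0],"xyz":[0,0,0],"gripper":52}]'
python3 - <<'E'
from h import *
go([.5,-.2,.28],0,-45);go([.5,-.2,.25],50,-45); print(sense()["q"].round(2))
E
```

```text
time_s: 4.32
tool_pos: [0.501, -0.1802, 0.2463]
eef_rot: [0.412, 0.91, 0.025, 0.021]
ft_force: [-0.5, -0.6, -0.5]
finger_gap: 0.0518
finger_force: 0.0
t 4.32 pos [ 0.501  -0.1802  0.2463] F [-0.5 -0.6 -0.5] gap 0.0518 ff 0.0
turn [ 3.58  1.12 -3.72] then shift mm [-13.3 -14.8 -33.7] world [ -1.  -19.8  33.7]
t 4.32 pos [ 0.501  -0.1802  0.2463] F [-0.5 -0.6 -0.5] gap 0.0518 ff 0.0
turn [  1.73 -48.84  -5.03] then shift mm [-11.4 -14.8   7.8] world [ -1.  -19.8   3.7]
[ 0.6   0.33 -0.38  1.86  0.1   0.92  0.9 ]
```

Now lean along yaw −45° so that j5 goes positive.

```bash
python3 -m handwheel '[{"turn":[0.3,-7,-0.7],"xyz":[0,0,0],"gripper":52},{"turn":[0.3,-7,-0.7],"xyz":[0,0,0],"gripper":52},{"turn":[0.3,-7,-0.7],"xyz":[0,0,0],"gripper":52},{"turn":[0.3,-7,-0.7],"xyz":[0,0,0],"gripper":52},{"turn":[0.3,-7,-0.7],"xyz":[0,0,0],"gripper":52}]'
python3 -m handwheel '[{"turn":[0,-7,-0.7],"xyz":[0,0,0],"gripper":52},{"turn":[0,-7,0],"xyz":[0,0,0],"gripper":52},{"turn":[0,0,0],"xyz":[0,0,0],"gripper":52},{"turn":[0,0,0],"xyz":[0,0,0],"gripper":52},{"turn":[0,0,0],"xyz":[0,0,0],"gripper":52}]'
python3 - <<'E'
from h import *
go([.5,-.2,.25],50,-45);go([.5,-.2,.2],45,-15); print(sense()["q"].round(2))
E
```

```text
time_s: 4.73
tool_pos: [0.4954, -0.1845, 0.2435]
eef_rot: [0.386, 0.886, -0.095, 0.239]
ft_force: [-0.0, -1.0, -0.7]
finger_gap: 0.052
finger_force: 0.0
time_s: 5.15
tool_pos: [0.4941, -0.189, 0.2423]
eef_rot: [0.379, 0.871, -0.127, 0.286]
ft_force: [-0.1, 0.0, 0.2]
finger_gap: 0.052
finger_force: 0.0
t 5.15 pos [ 0.4941 -0.189   0.2423] F [-0.1  0.   0.2] gap 0.052 ff 0.0
turn [ -1.65 -13.59  -1.41] then shift mm [-13.6  -3.6   4.2] world [  5.9 -11.    7.7]
t 5.15 pos [ 0.4941 -0.189   0.2423] F [-0.1  0.   0.2] gap 0.052 ff 0.0
turn [-21.17  -8.43 -24.24] then shift mm [23.8 -9.1 36. ] world [  5.9 -11.  -42.3]
[ 0.18  0.16 -0.2   2.28  1.15  0.54 -0.23]
```

```bash
python3 -m handwheel '[{"turn":[-3,-1.5,-3.5],"xyz":[0,0,8],"gripper":52},{"turn":[-4,-1.7,-5],"xyz":[0,0,8],"gripper":52},{"turn":[-4,-1.7,-5],"xyz":[0,0,8],"gripper":52},{"turn":[-4,-1.7,-5],"xyz":[0,0,5],"gripper":52},{"turn":[-4,-1.7,-5],"xyz":[0,0,5],"gripper":52}]'
python3 - <<'E'
from h import *
for y in (-10,-20):
    A=tcp([*CAP,.025],.082,40,y); go(A-.07*Rt(40,y).as_matrix()[:,2],40,y)
print(sense()["q"].round(2))
E
```

```text
time_s: 5.57
tool_pos: [0.5093, -0.2042, 0.2273]
eef_rot: [0.227, 0.903, -0.095, 0.351]
ft_force: [0.5, -0.9, -0.5]
finger_gap: 0.0518
finger_force: 0.0
t 5.57 pos [ 0.5093 -0.2042  0.2273] F [ 0.5 -0.9 -0.5] gap 0.0518 ff 0.0
turn [-12.75   2.49 -13.46] then shift mm [59.4 23.6 56.2] world [ -5.1  24.9 -81.2]
t 5.57 pos [ 0.5093 -0.2042  0.2273] F [ 0.5 -0.9 -0.5] gap 0.0518 ff 0.0
turn [-6.15  2.57 -5.94] then shift mm [62.8 27.3 53.4] world [ -3.6  30.4 -81.2]
[ 0.44  0.19 -0.31  2.39  2.02  0.32 -0.7 ]
```

```bash
python3 -m handwheel '[{"turn":[-3,1,-3],"xyz":[6,10,4],"gripper":52},{"turn":[-3,1,-3],"xyz":[12,10,10],"gripper":52},{"turn":[-3,1,-3],"xyz":[12,5,12],"gripper":52},{"turn":[0,0,0],"xyz":[15,0,14],"gripper":52},{"turn":[0,0,0],"xyz":[10,0,10],"gripper":52}]'
python3 - <<'E'
from h import *
for y in (-10,-15):
    A=tcp([*CAP,.025],.082,40,y); go(A-.07*Rt(40,y).as_matrix()[:,2],40,y)
print(sense()["q"].round(2))
E
```

```text
time_s: 5.98
tool_pos: [0.5114, -0.1797, 0.1549]
eef_rot: [0.131, 0.932, -0.046, 0.335]
ft_force: [-1.0, 0.2, -1.0]
finger_gap: 0.052
finger_force: 0.0
t 5.98 pos [ 0.5114 -0.1797  0.1549] F [-1.   0.2 -1. ] gap 0.052 ff 0.0
turn [-3.77 -0.49 -4.66] then shift mm [11.1 -0.9  2.1] world [-7.2  0.4 -8.8]
t 5.98 pos [ 0.5114 -0.1797  0.1549] F [-1.   0.2 -1. ] gap 0.052 ff 0.0
turn [-0.57 -0.49 -0.81] then shift mm [11.2  1.4  2.1] world [-6.6  3.2 -8.8]
[ 0.9   0.44 -0.75  2.39  2.39  0.41 -0.73]
```

```bash
python3 -m handwheel '[{"turn":[-0.6,-0.5,-0.8],"xyz":[6,1,0],"gripper":52},{"turn":[0,0,0],"xyz":[5,0,6],"gripper":52},{"turn":[0,0,0],"xyz":[0,0,14],"gripper":52},{"turn":[0,0,0],"xyz":[0,0,14],"gripper":52},{"turn":[0,0,0],"xyz":[0,0,0],"gripper":52}]'
python3 - <<'E'
from h import *
A=tcp([*CAP,.025],.082,40,-15); go(A,40,-15)
print(sense()["q"].round(2)); save('side','s2.png'); save('wrist','w2.png')
a=cv2.imread('pics/s2.png')[250:450,230:430]; b=cv2.imread('pics/w2.png')
cv2.imwrite('pics/c2.png',np.hstack([cv2.resize(a,(400,400)),cv2.resize(b,(400,400))]))
E
```

```text
time_s: 6.4
tool_pos: [0.5283, -0.1826, 0.1181]
eef_rot: [0.127, 0.933, -0.044, 0.334]
ft_force: [-0.1, -0.2, -0.4]
finger_gap: 0.0517
finger_force: 0.0
t 6.4 pos [ 0.5283 -0.1826  0.1181] F [-0.1 -0.2 -0.4] gap 0.0517 ff 0.0
turn [-0.18 -0.57 -0.41] then shift mm [ 0.6 -0.2 32.9] world [ 20.   -5.6 -25.6]
[ 1.06  0.68 -0.96  2.36  2.29  0.6  -0.49]
```

View pics/c2.png

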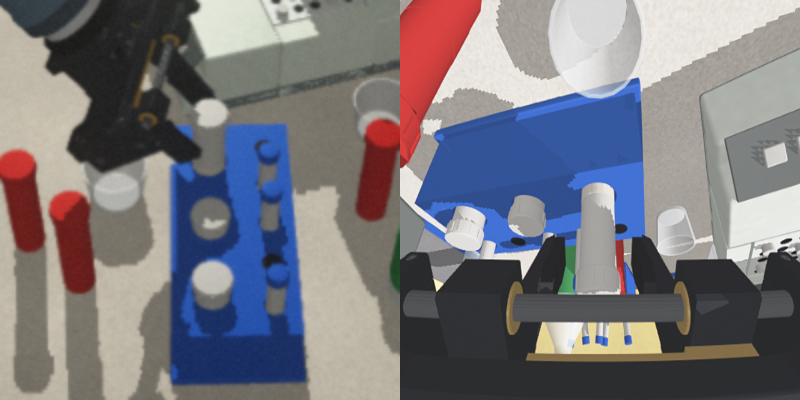

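The tube sits centred between the open fingers: the tube is at about 598 in the wrist panel, with the fingers at 550 and 650. I'll advance 33 mm and close.

```bash
python3 -m handwheel '[{"turn":[0,0,0],"xyz":[0,0,11],"gripper":52},{"turn":[0,0,0],"xyz":[0,0,11],"gripper":52},{"turn":[0,0,0],"xyz":[0,0,11],"gripper":52},{"turn":[0,0,0],"xyz":[0,0,0],"gripper":52},{"turn":[0,0,0],"xyz":[0,0,0],"gripper":45}]' 15
python3 -m handwheel '[{"turn":[0,0,0],"xyz":[0,0,0],"gripper":38},{"turn":[0,0,0],"xyz":[0,0,0],"gripper":32},{"turn":[0,0,0],"xyz":[0,0,0],"gripper":20},{"turn":[0,0,0],"xyz":[0,0,0],"gripper":20},{"turn":[0,0,0],"xyz":[0,0,0],"gripper":20}]' 15
python3 -m handwheel '[{"turn":[0,0,0],"xyz":[0,0,0],"gripper":20},{"turn":[0,0,0],"xyz":[0,0,0],"gripper":20},{"turn":[0,0,0],"xyz":[0,0,0],"gripper":20},{"turn":[0,0,0],"xyz":[0,0,0],"gripper":20},{"turn":[0,0,0],"xyz":[0,0,0],"gripper":20}]' 25
python3 - <<'E'
from h import *
A=tcp([*CAP,.025],.082,40,-15); go(A,40,-15); g=R.from_quat(sense()["eef_rot"]).as_matrix(); print((sense()["tool_pos"]-.019*g[:,2]).round(4)); print('up 100:',(g.T@[0,0,100]).round(1))
print(sense()["q"].round(2))
E
```

```text
time_s: 6.92
tool_pos: [0.5482, -0.1855, 0.0946]
eef_rot: [0.124, 0.933, -0.044, 0.335]
ft_force: [-0.2, 0.4, 0.2]
finger_gap: 0.0471
finger_force: 0.0
time_s: 7.33
tool_pos: [0.5486, -0.1856, 0.0947]
eef_rot: [0.124, 0.933, -0.045, 0.336]
ft_force: [-1.3, -1.5, 3.5]
finger_gap: 0.0294
finger_force: 14.9
time_s: 7.75
tool_pos: [0.5488, -0.1857, 0.0947]
eef_rot: [0.124, 0.933, -0.045, 0.336]
ft_force: [-2.6, -1.1, 6.3]
finger_gap: 0.0288
finger_force: 24.8
t 7.75 pos [ 0.5488 -0.1857  0.0947] F [-2.6 -1.1  6.3] gap 0.0288 ff 24.8
turn [-0.07 -0.35 -0.08] then shift mm [ 1.3 -2.5  1.8] world [-0.5 -2.5 -2.2]
[ 0.5371 -0.1825  0.1093]
up 100: [-63.8  -0.  -77. ]
[ 1.02  0.77 -0.93  2.32  2.34  0.65 -0.48]
```

```bash
python3 -m handwheel '[{"turn":[0,0,0],"xyz":[-6.4,0,-7.7],"gripper":20},{"turn":[0,0,0],"xyz":[-12.8,0,-15.4],"gripper":20},{"turn":[0,0,0],"xyz":[-16,0,-19.2],"gripper":20},{"turn":[0,0,0],"xyz":[-16,0,-19.2],"gripper":20},{"turn":[0,0,0],"xyz":[-12.8,0,-15.4],"gripper":20}]' 30
python3 -m handwheel '[{"turn":[0,0,0],"xyz":[-6.4,0,-7.7],"gripper":20},{"turn":[0,0,0],"xyz":[0,0,0],"gripper":20},{"turn":[0,0,0],"xyz":[0,0,0],"gripper":20},{"turn":[0,0,0],"xyz":[0,0,0],"gripper":20},{"turn":[0,0,0],"xyz":[0,0,0],"gripper":20}]' 30
python3 - <<'E'
from h import *
W=np.array([.6432,.0725])
fx=np.array([np.cos(np.radians(11.3)),np.sin(np.radians(11.3))])
over=tcp([*(W-.05*fx),.165],.084,40,11.3); print(over); go(over,40,11.3); print(sense()["q"].round(2))
save('side','s3.png'); save('top','t3.png')
a=cv2.imread('pics/s3.png')[150:350,230:430]; b=cv2.imread('pics/t3.png')[130:330,270:470]
cv2.imwrite('pics/c3.png',np.hstack([cv2.resize(a,(400,400)),cv2.resize(b,(400,400))]))
E
```

```text
time_s: 8.17
tool_pos: [0.5488, -0.1848, 0.1955]
eef_rot: [0.124, 0.933, -0.043, 0.336]
ft_force: [0.4, -0.8, -1.1]
finger_gap: 0.0289
finger_force: 30.0
time_s: 8.58
tool_pos: [0.548, -0.1851, 0.2027]
eef_rot: [0.124, 0.933, -0.043, 0.335]
ft_force: [-0.3, -0.1, -1.5]
finger_gap: 0.0292
finger_force: 30.0
[0.60614548 0.06509578 0.23444516]
t 8.58 pos [ 0.548  -0.1851  0.2027] F [-0.3 -0.1 -1.5] gap 0.0292 ff 30.0
turn [-16.78  -0.53 -20.36] then shift mm [-101.6  234.    43.8] world [ 58.1 250.2  31.8]
[ 1.01  0.4  -0.88  2.28  1.96  0.32 -0.28]
```

View pics/c3.png

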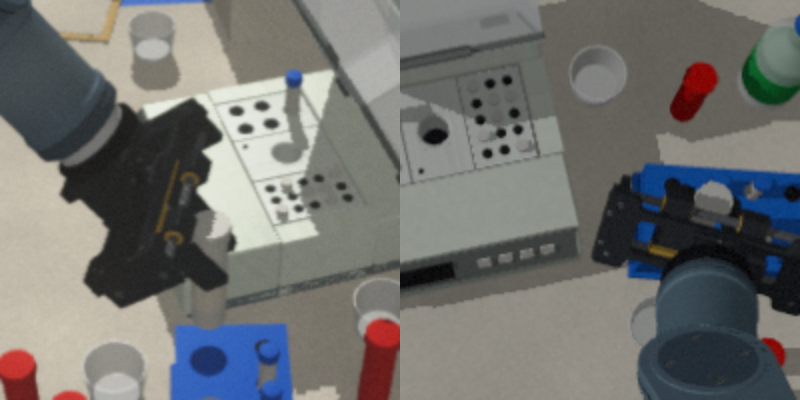

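The tube is held upright, clear of its bore, with the rack bore empty below it. The well is visible in the top panel at (433,130), which is (286.5,195) in the full image. Next: turn to the heater yaw and carry it over.

```bash
python3 -m handwheel '[{"turn":[-3.4,-0.1,-4.1],"xyz":[-3,0,-4],"gripper":20},{"turn":[-3.4,-0.1,-4.1],"xyz":[-3,0,-4],"gripper":20},{"turn":[-3.4,-0.1,-4.1],"xyz":[-3,0,-4],"gripper":20},{"turn":[-3.4,-0.1,-4.1],"xyz":[-3,0,-4],"gripper":20},{"turn":[-3.4,-0.1,-4.1],"xyz":[-3,0,-4],"gripper":20}]'
python3 - <<'E'
from h import *
go([.60614548,.06509578,.23444516],40,11.3); print(sense()["q"].round(2))
E
```

```text
time_s: 9.1
tool_pos: [0.5463, -0.1863, 0.2121]
eef_rot: [-0.002, 0.943, -0.0, 0.333]
ft_force: [-0.1, -0.2, -0.9]
finger_gap: 0.0295
finger_force: 30.0
t 9.1 pos [ 0.5463 -0.1863  0.2121] F [-0.1 -0.2 -0.9] gap 0.0295 ff 30.0
turn [-7.15 -1.09 -8.48] then shift mm [-97.  234.8  52.3] world [ 59.9 251.4  22.3]
[ 1.34  0.52 -1.14  2.23  1.53  0.21  0.53]
```

```bash
python3 -m handwheel '[{"turn":[0,0,0],"xyz":[-8,25,2],"gripper":20},{"turn":[0,0,0],"xyz":[-8,32,3],"gripper":20},{"turn":[0,0,0],"xyz":[-8,32,3],"gripper":20},{"turn":[0,0,0],"xyz":[-8,32,3],"gripper":20},{"turn":[0,0,0],"xyz":[-8,32,3],"gripper":20}]'
python3 -m handwheel '[{"turn":[-1,0,-1],"xyz":[-8,32,3],"gripper":20},{"turn":[-1.5,0,-2],"xyz":[-8,32,3],"gripper":20},{"turn":[-1.5,0,-2],"xyz":[-6,20,3],"gripper":20},{"turn":[-1.5,0,-2],"xyz":[0,0,0],"gripper":20},{"turn":[-1.5,0,-1.5],"xyz":[0,0,0],"gripper":20}]'
python3 - <<'E'
from h import *
go([.60614548,.06509578,.23444516],40,11.3); print(sense()["q"].round(2))
E
```

```text
time_s: 9.52
tool_pos: [0.5862, -0.0319, 0.2258]
eef_rot: [-0.001, 0.943, -0.001, 0.333]
ft_force: [0.4, 0.0, -0.1]
finger_gap: 0.0293
finger_force: 30.0
time_s: 9.93
tool_pos: [0.6066, 0.0542, 0.2327]
eef_rot: [-0.094, 0.938, 0.033, 0.331]
ft_force: [0.4, -1.1, -0.5]
finger_gap: 0.0289
finger_force: 30.0
t 9.93 pos [0.6066 0.0542 0.2327] F [ 0.4 -1.1 -0.5] gap 0.0289 ff 30.0
turn [ 0.1  -1.08  0.13] then shift mm [-2.4 10.8 -0.2] world [-0.5 10.9  1.7]
[ 0.85  0.54 -1.21  2.17  1.58  0.45  0.24]
```

```bash
python3 -m handwheel '[{"turn":[0,-3,0],"xyz":[-1,5,0],"gripper":20},{"turn":[0,-3,0],"xyz":[-1,6,0],"gripper":20},{"turn":[0,-3,0],"xyz":[0,0,0],"gripper":20},{"turn":[0,-4,0],"xyz":[0,0,0],"gripper":20},{"turn":[0,0,0],"xyz":[0,0,0],"gripper":20}]'
python3 - <<'E'
from h import *
s=sense(); r=R.from_quat(s["eef_rot"]); go([.60614548,.06509578,.23444516],52,11.3); print(s["q"].round(2))
# predicted tube: axis in tool frame from rack (lean 39.7 upright)
ax=r.apply(Rt(40,0).inv().apply([0,0,1])); g=s["tool_pos"]-.019*r.as_matrix()[:,2]
foot=g-.083*ax; top=foot+.118*ax; print('grasp',g,'ax',ax,'foot',foot)
save('side','s4.png'); save('top','t4.png'); save('wrist','w4.png')
a=cv2.imread('pics/s4.png'); b=cv2.imread('pics/t4.png')
print('proj top',[proj('top',[foot,top]).round(1).tolist(),proj('side',[foot,top]).round(1).tolist()])
a=cv2.resize(a[140:260,300:420],(400,400),interpolation=2); b=cv2.resize(b[140:240,220:320],(400,400),interpolation=2)
w=cv2.resize(cv2.imread('pics/w4.png'),None,fx=.5,fy=.5)
cv2.imwrite('pics/c4.png',np.hstack([a,b]))
E
```

```text
time_s: 10.35
tool_pos: [0.6041, 0.0617, 0.2313]
eef_rot: [-0.088, 0.898, 0.042, 0.429]
ft_force: [-1.6, -0.0, -2.6]
finger_gap: 0.0288
finger_force: 30.0
t 10.35 pos [0.6041 0.0617 0.2313] F [-1.6 -0.  -2.6] gap 0.0288 ff 30.0
turn [-0.12 -0.91  0.  ] then shift mm [-4.2  2.9  0.2] world [2.1 3.4 3.1]
[ 0.86  0.62 -1.23  2.32  2.32  0.59 -0.42]
grasp [0.58954685 0.05882696 0.24323319] ax [-0.18892542 -0.03612195  0.98132685] foot [0.60522766 0.06182509 0.16178306]
proj top [[[290.7, 204.3], [290.4, 200.3]], [[357.1, 205.3], [347.7, 160.6]]]
```

View pics/c4.png

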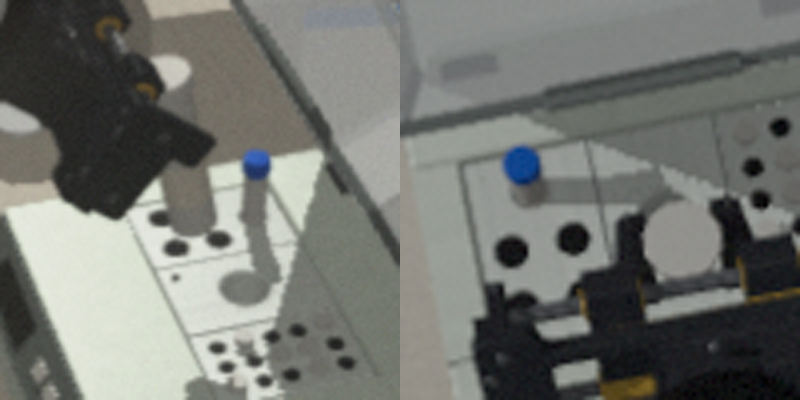

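The side panel shows the tube leaning forward over the front of the block, with its foot at about (357.4,206) against a predicted (357.1,205.3). The top panel puts the cap at (290.1,199.6) against a predicted (290.4,200.3), so the tool-based tube model holds to about 1 mm. I'll check the wrist view for a close look at the foot and well.

```bash
python3 - <<'E'
from h import *
im=cv2.imread('pics/w4.png'); im=cv2.rotate(im,cv2.ROTATE_180); cv2.imwrite('pics/w4r.png',im)
E
```

```text
(no output)
```

View pics/w4r.png

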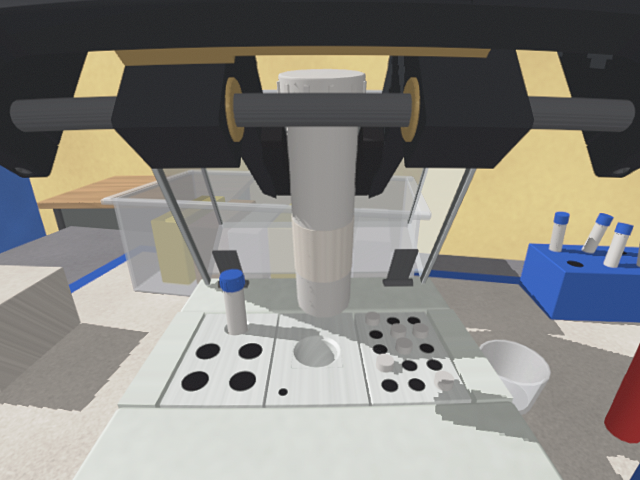

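The rotated wrist view shows the tube's foot right above and behind the well. The foot's edges are at 297 and 350, with its lowest point at (323,317). The well ellipse is centred at about (317,351), spanning 293–341 by 336–367.

```bash
python3 - <<'E'
from h import *
s=sense(); r=R.from_quat(s["eef_rot"]); cp=camera_params('wrist')
f=lambda u,v:(639-u,479-v)
print('well wrist',onz('wrist',f(317,351),.095,cp).round(4))
ax=r.apply(Rt(40,0).inv().apply([0,0,1])); g=s["tool_pos"]-.019*r.as_matrix()[:,2]; foot=g-.083*ax
y=r.as_matrix()[:,1]; x=np.cross(y,ax)
rim=[foot+.015*(np.cos(a)*x+np.sin(a)*y) for a in np.linspace(0,2*np.pi,60)]
p=proj('wrist',rim,cp); p=[639,479]-p; print('foot rim pred',p.min(0),p.max(0),'top',[639,479]-proj('wrist',foot+.118*ax,cp))
W=np.array([.6425,.073,.095]); print('well pred',[639,479]-proj('wrist',[W,W+[0,.016,0],W-[0,.016,0]],cp))
im=cv2.imread('pics/w4r.png')
for row in (230,260,290): print(row,im[row,285:365:3].mean(1).round(0).astype(int).tolist())
print('col317',im[325:380,317].mean(1).astype(int).tolist()); print('row351',im[351,285:350].mean(1).astype(int).tolist())
E
```

```text
well wrist [0.6442 0.0717 0.095 ]
foot rim pred [295.29612696 282.68501266] [347.7353443  318.67430583] top [[321.34230034  70.43074357]]
well pred [[314.89888723 352.28441956]
 [294.40699807 349.51614712]
 [335.85746649 355.06848764]]
230 [180, 181, 179, 196, 190, 184, 177, 171, 175, 183, 155, 150, 150, 148, 151, 150, 150, 153, 155, 147, 150, 143, 140, 174, 189, 188, 189]
260 [180, 180, 181, 195, 193, 185, 185, 175, 169, 163, 152, 157, 159, 159, 159, 158, 152, 154, 152, 148, 147, 144, 141, 184, 183, 183, 184]
290 [146, 145, 145, 144, 188, 190, 178, 169, 163, 148, 152, 150, 150, 149, 147, 150, 147, 146, 144, 142, 135, 131, 144, 145, 145, 143, 143]
col317 [140, 140, 172, 212, 219, 196, 158, 139, 139, 139, 149, 161, 166, 166, 165, 164, 163, 161, 161, 162, 162, 160, 159, 158, 160, 158, 159, 160, 159, 159, 162, 161, 163, 164, 166, 166, 165, 163, 162, 161, 158, 166, 198, 217, 217, 215, 215, 216, 215, 215, 215, 215, 215, 215, 215]
row351 [216, 218, 219, 219, 216, 216, 214, 201, 168, 135, 138, 138, 135, 138, 144, 148, 148, 149, 151, 153, 154, 158, 159, 159, 159, 158, 160, 160, 159, 160, 158, 159, 159, 159, 160, 160, 160, 161, 160, 161, 162, 163, 161, 158, 155, 151, 166, 197, 215, 215, 216, 215, 232, 240, 238, 222, 212, 213, 213, 214, 214, 216, 217, 216, 216]
```

```bash
cat >> h.py <<'E'
WELL=np.array([.643,.073,.095]); L0=39.7; H=.084
FX=np.array([np.cos(np.radians(YAW)),np.sin(np.radians(YAW)),0])
def tube(dx,dz,tilt,dy=0):
    """report move that puts foot at well+dx along heater x, dz up, tilt deg to the front; and current estimate"""
    s=sense(); r=R.from_quat(s["eef_rot"]); a=r.apply(Rt(L0,0).inv().apply([0,0,1])); f=s["tool_pos"]-.019*r.as_matrix()[:,2]-H*a
    e=(f-WELL)*1000; print('now foot dx %.1f dy %.1f dz %.1f tilt %.1f'%(e@FX,e@np.array([-FX[1],FX[0],0]),e[2],np.degrees(np.arcsin(-a@FX))),'q',s["q"].round(2))
    r2=Rt(L0+tilt); a2=r2.apply(Rt(L0,0).inv().apply([0,0,1])); f2=WELL+FX*dx/1000+np.array([-FX[1],FX[0],0])*dy/1000+[0,0,dz/1000]
    go(f2+H*a2+.019*r2.as_matrix()[:,2],L0+tilt)
E
python3 - <<'E'
from h import *
tube(0,30,12); tube(0,10,12)
E
```

```text
now foot dx -36.6 dy -4.6 dz 67.9 tilt 11.3 q [ 0.86  0.61 -1.23  2.31  2.3   0.59 -0.41]
t 10.5 pos [0.6063 0.0611 0.2333] F [ 0.3  0.5 -1.2] gap 0.0289 ff 30.0
turn [-0.31 -0.7  -0.1 ] then shift mm [ 7.6  4.5 51.6] world [ 34.2  11.4 -37.9]
now foot dx -36.6 dy -4.6 dz 67.9 tilt 11.3 q [ 0.86  0.61 -1.23  2.31  2.3   0.59 -0.41]
t 10.5 pos [0.6063 0.0611 0.2333] F [ 0.3  0.5 -1.2] gap 0.0289 ff 30.0
turn [-0.31 -0.7  -0.1 ] then shift mm [23.3  4.5 64. ] world [ 34.2  11.4 -57.9]
```

```bash
python3 -m handwheel '[{"turn":[-0.2,-0.3,0],"xyz":[1.6,1,10],"gripper":20},{"turn":[-0.1,-0.4,0],"xyz":[1.5,1,10],"gripper":20},{"turn":[0,0,0],"xyz":[1.5,1,10],"gripper":20},{"turn":[0,0,0],"xyz":[1.5,1,11],"gripper":20},{"turn":[0,0,0],"xyz":[1.5,0.5,10],"gripper":20}]'
python3 -m handwheel '[{"turn":[0,0,0],"xyz":[5,0,4],"gripper":20},{"turn":[0,0,0],"xyz":[5,0,4],"gripper":20},{"turn":[0,0,0],"xyz":[0,0,0],"gripper":20},{"turn":[0,0,0],"xyz":[0,0,0],"gripper":20},{"turn":[0,0,0],"xyz":[0,0,0],"gripper":20}]'
python3 - <<'E'
from h import *
tube(0,10,12)
w=save('wrist','w5.png')[::-1,::-1]; cv2.imwrite('pics/c5.png',np.hstack([cv2.resize(w[200:400,220:420,::-1],(400,400)),cv2.resize(save('side','s5.png')[150:270,320:440,::-1],(400,400))]))
E
```

```text
time_s: 10.92
tool_pos: [0.6412, 0.0723, 0.1962]
eef_rot: [-0.088, 0.895, 0.042, 0.435]
ft_force: [-1.0, 0.5, -0.9]
finger_gap: 0.0288
finger_force: 30.0
time_s: 11.33
tool_pos: [0.64, 0.0725, 0.1837]
eef_rot: [-0.089, 0.895, 0.043, 0.435]
ft_force: [0.1, -0.1, -0.6]
finger_gap: 0.0291
finger_force: 30.0
now foot dx -0.3 dy 0.1 dz 18.3 tilt 12.2 q [ 0.75  0.8  -1.14  2.27  2.43  0.72 -0.42]
t 11.33 pos [0.64   0.0725 0.1837] F [ 0.1 -0.1 -0.6] gap 0.0291 ff 30.0
turn [-0.01  0.16  0.  ] then shift mm [ 6.2 -0.1  5.6] world [ 0.5 -0.  -8.3]
```

View pics/c5.png

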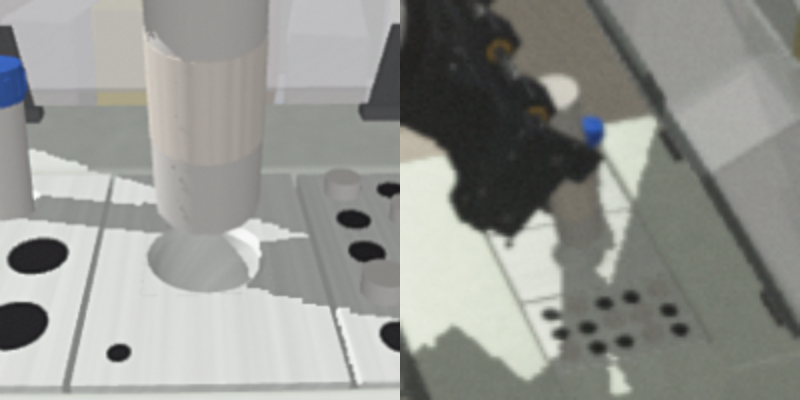

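Close-up: the foot (edges about 158–258, lowest point y=233 in the crop) hangs just above the well (edges 148–262, y 225–292). I'll compare this with the model projection to get the residual offset.

```bash
python3 - <<'E'
from h import *
s=sense(); r=R.from_quat(s["eef_rot"]); cp=camera_params('wrist')
C=lambda p:(([639,479]-p)-[220,200])*2
ax=r.apply(Rt(L0,0).inv().apply([0,0,1])); g=s["tool_pos"]-.019*r.as_matrix()[:,2]; foot=g-H*ax
y=r.as_matrix()[:,1]; x=np.cross(y,ax); th=np.linspace(0,2*np.pi,90)
rim=lambda c,rad,x,y:np.array([c+rad*(np.cos(a)*x+np.sin(a)*y) for a in th])
for n,c,rad,X,Y in [('foot',foot,.0135,x,y),('barrel',foot+.0015*ax,.015,x,y),('wellmouth',WELL,.01775,np.eye(3)[0],np.eye(3)[1]),('wellbore',WELL-[0,0,.002],.01575,np.eye(3)[0],np.eye(3)[1])]:
    p=C(proj('wrist',rim(c,rad,X,Y),cp)); print(n,p.min(0).round(1),p.max(0).round(1))
for d in (FX*.002,np.array([-FX[1],FX[0],0])*.002): print('shift 2mm', (C(proj('wrist',WELL+d,cp))-C(proj('wrist',WELL,cp))).round(1))
E
```

```text
foot [155.9 170. ] [249.9 235. ]
barrel [150.5 163. ] [255.4 235.1]
wellmouth [143.5 221.6] [262.8 292.6]
wellbore [150.4 230.4] [255.8 293.8]
shift 2mm [[ 0.  -3.9]]
shift 2mm [[-6.7 -0. ]]
```

```bash
python3 - <<'E'
import cv2,numpy as np
im=cv2.rotate(cv2.imread('pics/w5.png'),cv2.ROTATE_180).mean(2)
for y in (160,180,200,210,255,262,270): 
    v=im[200+y//2,280:366]; print(y,' '.join(str(int(a)) for a in v))
print('col205',im[300:360,322].astype(int).tolist())
E
```

```text
160 147 145 147 145 144 146 145 146 144 146 145 145 144 143 144 150 184 204 198 193 189 185 182 178 174 172 169 168 167 163 160 164 163 161 157 154 155 156 160 160 161 162 162 162 160 158 160 161 162 161 160 158 156 152 152 154 153 151 149 145 145 145 144 142 141 140 138 137 135 129 135 143 146 145 146 146 145 144 145 145 146 146 146 145 146 146
180 222 222 225 227 227 208 176 173 160 143 144 145 144 143 141 141 159 189 201 195 192 186 183 179 176 173 170 169 165 158 149 151 156 157 154 155 151 150 151 149 152 150 151 150 150 150 151 150 151 152 150 150 150 149 148 148 148 147 146 144 146 144 142 142 140 138 136 135 131 129 137 144 145 144 146 146 146 146 146 145 145 144 145 145 145 146
200 223 225 224 223 221 220 220 220 222 223 224 218 203 213 222 221 220 218 208 197 193 189 185 181 177 174 171 168 161 159 163 162 159 157 156 154 151 150 151 150 150 151 152 151 150 151 151 149 151 151 151 150 148 150 149 148 147 146 144 145 145 144 142 140 140 137 135 134 130 135 142 144 143 143 143 145 145 145 146 146 146 147 147 144 144 143
210 147 147 146 143 142 142 144 143 146 146 147 145 144 
[... 943 characters left out ...]
 143 140 141 140 141 142 143 144 145 145 143
270 216 216 217 219 221 221 221 218 218 218 216 212 211 217 219 203 153 129 133 141 145 147 147 149 151 153 155 157 158 160 161 159 159 161 161 162 159 161 161 161 161 162 163 164 164 164 163 166 166 167 167 166 165 163 161 159 158 156 157 154 154 152 147 149 198 220 222 224 198 148 132 141 148 146 146 148 144 141 140 141 141 142 142 145 146 145
col205 [152, 152, 151, 151, 149, 150, 152, 151, 150, 151, 151, 151, 152, 150, 150, 151, 152, 161, 168, 166, 163, 165, 165, 165, 164, 163, 163, 162, 162, 161, 163, 162, 162, 162, 162, 163, 163, 165, 164, 164, 165, 167, 168, 168, 167, 167, 199, 219, 219, 218, 218, 217, 218, 218, 217, 218, 218, 218, 218, 218]
```

The model and picture agree in x to 0.3 mm. The tube sits about 0.8 mm to −y of the well, so I'll correct that and descend.

```bash
python3 - <<'E'
from h import *
tube(0,8,12,.8); tube(0,1,12,.8)
E
python3 -m handwheel '[{"turn":[0,0,0],"xyz":[3,0.7,2.3],"gripper":20},{"turn":[0,0,0],"xyz":[3,0,2.3],"gripper":20},{"turn":[0,0,0],"xyz":[2,0,2],"gripper":20},{"turn":[0,0,0],"xyz":[0,0,0],"gripper":20},{"turn":[0,0,0],"xyz":[0,0,0],"gripper":20}]'
python3 - <<'E'
from h import *
tube(0,1,12,.8)
E
```

```text
now foot dx -0.2 dy 0.1 dz 18.5 tilt 12.2 q [ 0.75  0.8  -1.14  2.27  2.43  0.72 -0.42]
t 11.43 pos [0.6401 0.0725 0.1839] F [ 0.7  0.8 -0.9] gap 0.0294 ff 30.0
turn [-0.02  0.18  0.01] then shift mm [8.  0.7 6.8] world [  0.3   0.8 -10.5]
now foot dx -0.2 dy 0.1 dz 18.5 tilt 12.2 q [ 0.75  0.8  -1.14  2.27  2.43  0.72 -0.42]
t 11.43 pos [0.6401 0.0725 0.1839] F [ 0.7  0.8 -0.9] gap 0.0294 ff 30.0
turn [-0.02  0.18  0.01] then shift mm [13.5  0.7 11.2] world [  0.3   0.8 -17.5]
time_s: 11.85
tool_pos: [0.64, 0.0735, 0.1726]
eef_rot: [-0.088, 0.895, 0.043, 0.435]
ft_force: [0.1, 0.8, 0.6]
finger_gap: 0.0289
finger_force: 30.0
now foot dx -0.1 dy 1.1 dz 7.3 tilt 12.1 q [ 0.74  0.83 -1.13  2.27  2.45  0.74 -0.42]
t 11.85 pos [0.64   0.0735 0.1726] F [0.1 0.8 0.6] gap 0.0289 ff 30.0
turn [ 0.02  0.13 -0.02] then shift mm [ 4.7 -0.2  4.1] world [ 0.3 -0.2 -6.3]
```

```bash
python3 -m handwheel '[{"turn":[0,0,0],"xyz":[1.6,-0.2,1.3],"gripper":20},{"turn":[0,0,0],"xyz":[1.6,0,1.3],"gripper":20},{"turn":[0,0,0],"xyz":[1.2,0,1],"gripper":20},{"turn":[0,0,0],"xyz":[0.4,0,0.4],"gripper":20},{"turn":[0,0,0],"xyz":[0,0,0],"gripper":20}]'
python3 - <<'E'
from h import *
tube(0,0,12,.8)
save('wrist','w6.png')
im=cv2.rotate(cv2.imread('pics/w6.png'),cv2.ROTATE_180); g=im.mean(2); cv2.imwrite('pics/w6r.png',im)
for y in (290,300,310): print(y,g[y,285:362].astype(int).tolist())
E
```

```text
time_s: 12.27
tool_pos: [0.6403, 0.0732, 0.1666]
eef_rot: [-0.088, 0.895, 0.043, 0.435]
ft_force: [-0.8, -0.1, -0.4]
finger_gap: 0.0293
finger_force: 30.0
now foot dx 0.1 dy 0.8 dz 1.2 tilt 12.1 q [ 0.73  0.85 -1.13  2.27  2.47  0.76 -0.43]
t 12.27 pos [0.6403 0.0732 0.1666] F [-0.8 -0.1 -0.4] gap 0.0293 ff 30.0
turn [ 0.01  0.14 -0.01] then shift mm [0.9 0.1 0.8] world [ 0.   0.1 -1.2]
290 [137, 139, 141, 141, 140, 140, 138, 138, 136, 137, 136, 155, 185, 196, 190, 186, 183, 179, 176, 172, 169, 166, 164, 162, 156, 145, 144, 148, 151, 152, 150, 147, 147, 147, 147, 147, 148, 148, 147, 147, 148, 148, 146, 147, 147, 147, 146, 146, 144, 145, 144, 145, 142, 144, 142, 141, 140, 140, 139, 135, 134, 134, 132, 128, 139, 196, 223, 220, 214, 212, 215, 216, 215, 214, 216, 217, 219]
300 [218, 218, 217, 216, 214, 214, 214, 211, 208, 182, 138, 137, 158, 184, 193, 189, 184, 180, 177, 173, 170, 167, 164, 163, 161, 160, 158, 155, 152, 151, 149, 147, 147, 146, 148, 147, 147, 146, 147, 147, 147, 147, 147, 148, 147, 146, 146, 145, 144, 145, 144, 143, 143, 143, 142, 143, 140, 139, 136, 136, 135, 132, 132, 127, 134, 145, 147, 145, 144, 142, 143, 140, 137, 137, 137, 138, 140]
310 [218, 218, 216, 215, 215, 214, 206, 206, 214, 215, 208, 170, 129, 129, 134, 139, 143, 150, 164, 172, 171, 168, 164, 163, 162, 160, 158, 153, 147, 146, 147, 147, 147, 147, 147, 147, 147, 147, 147, 147, 148, 147, 146, 147, 147, 146, 145, 145, 143, 145, 143, 144, 142, 142, 141, 141, 140, 138, 141, 144, 145, 146, 141, 138, 137, 132, 128, 130, 138, 144, 144, 143, 142, 140, 137, 136, 137]
```

```bash
python3 -m handwheel '[{"turn":[0,0,0],"xyz":[0.5,0,0.8],"gripper":20},{"turn":[0,0,0],"xyz":[0.5,0,0.8],"gripper":20},{"turn":[0,0,0],"xyz":[0,0,0],"gripper":20},{"turn":[0,0,0],"xyz":[0,0,0],"gripper":20},{"turn":[0,0,0],"xyz":[0,0,0],"gripper":20}]'
python3 - <<'E'
from h import *
tube(0,-1,12,.8); tube(0,-1.5,8,.8);tube(0,-2,4,.8);tube(0,-3,0,.8)
E
```

```text
time_s: 12.73
tool_pos: [0.641, 0.0734, 0.165]
eef_rot: [-0.089, 0.895, 0.043, 0.435]
ft_force: [-0.3, -0.1, -0.3]
finger_gap: 0.0289
finger_force: 30.0
now foot dx 0.9 dy 0.7 dz -0.3 tilt 12.2 q [ 0.73  0.85 -1.12  2.27  2.47  0.76 -0.43]
t 12.73 pos [0.641  0.0734 0.165 ] F [-0.3 -0.1 -0.3] gap 0.0289 ff 30.0
turn [ 0.    0.17 -0.  ] then shift mm [ 1.   0.1 -0.1] world [-0.7 -0.1 -0.7]
now foot dx 0.9 dy 0.7 dz -0.3 tilt 12.2 q [ 0.73  0.85 -1.12  2.27  2.47  0.76 -0.43]
t 12.73 pos [0.641  0.0734 0.165 ] F [-0.3 -0.1 -0.3] gap 0.0289 ff 30.0
turn [ 0.    4.17 -0.  ] then shift mm [-2.   0.1  3.9] world [ 4.1  0.9 -1.2]
now foot dx 0.9 dy 0.7 dz -0.3 tilt 12.2 q [ 0.73  0.85 -1.12  2.27  2.47  0.76 -0.43]
t 12.73 pos [0.641  0.0734 0.165 ] F [-0.3 -0.1 -0.3] gap 0.0289 ff 30.0
turn [ 0.    8.17 -0.  ] then shift mm [-5.2  0.1  7.7] world [ 8.9  1.8 -2. ]
now foot dx 0.9 dy 0.7 dz -0.3 tilt 12.2 q [ 0.73  0.85 -1.12  2.27  2.47  0.76 -0.43]
t 12.73 pos [0.641  0.0734 0.165 ] F [-0.3 -0.1 -0.3] gap 0.0289 ff 30.0
turn [ 1.000e-02  1.217e+01 -0.000e+00] then shift mm [-8.4  0.1 11.8] world [13.7  2.8 -3.7]
```

```bash
python3 -m handwheel '[{"turn":[0,1.1,0],"xyz":[-0.5,0,1],"gripper":20},{"turn":[0,1.1,0],"xyz":[-0.5,0,1],"gripper":20},{"turn":[0,1,0],"xyz":[-0.5,0,1],"gripper":20},{"turn":[0,1,0],"xyz":[-0.5,0,1],"gripper":20},{"turn":[0,0,0],"xyz":[0,0,0],"gripper":20}]'
python3 -m handwheel '[{"turn":[0,1,0],"xyz":[-0.8,0,1],"gripper":20},{"turn":[0,1,0],"xyz":[-0.8,0,1],"gripper":20},{"turn":[0,1,0],"xyz":[-0.8,0,1],"gripper":20},{"turn":[0,1,0],"xyz":[-0.8,0,1],"gripper":20},{"turn":[0,0,0],"xyz":[0,0,0],"gripper":20}]'
python3 - <<'E'
from h import *
tube(0,-2,4,.8);tube(0,-3,0,.8)
E
```

```text
time_s: 13.15
tool_pos: [0.6462, 0.0744, 0.165]
eef_rot: [-0.09, 0.91, 0.04, 0.403]
ft_force: [0.5, 1.0, -0.6]
finger_gap: 0.029
finger_force: 30.0
time_s: 13.57
tool_pos: [0.651, 0.0754, 0.1643]
eef_rot: [-0.092, 0.924, 0.036, 0.371]
ft_force: [1.0, 0.6, 0.3]
finger_gap: 0.0291
finger_force: 30.0
now foot dx 1.0 dy 0.7 dz -0.8 tilt 4.0 q [ 0.64  0.72 -1.02  2.17  2.16  0.55 -0.25]
t 13.57 pos [0.651  0.0754 0.1643] F [1.  0.6 0.3] gap 0.0291 ff 30.0
turn [-0.02  0.03  0.04] then shift mm [1.6 0.  0.2] world [-1.  -0.2 -1.2]
now foot dx 1.0 dy 0.7 dz -0.8 tilt 4.0 q [ 0.64  0.72 -1.02  2.17  2.16  0.55 -0.25]
t 13.57 pos [0.651  0.0754 0.1643] F [1.  0.6 0.3] gap 0.0291 ff 30.0
turn [-0.02  4.03  0.03] then shift mm [-1.1  0.   4.7] world [ 3.8  0.8 -2.9]
```

```bash
python3 -m handwheel '[{"turn":[0,1,0],"xyz":[-0.3,0,1.1],"gripper":20},{"turn":[0,1,0],"xyz":[-0.3,0,1.2],"gripper":20},{"turn":[0,1,0],"xyz":[-0.3,0,1.2],"gripper":20},{"turn":[0,1,0],"xyz":[-0.3,0,1.2],"gripper":20},{"turn":[0,0,0],"xyz":[0,0,0],"gripper":20}]'
python3 - <<'E'
from h import *
tube(0,-6,0,.8)
E
```

```text
time_s: 13.98
tool_pos: [0.6546, 0.0761, 0.1612]
eef_rot: [-0.093, 0.936, 0.033, 0.338]
ft_force: [0.1, -0.1, -0.6]
finger_gap: 0.0289
finger_force: 30.0
now foot dx -0.1 dy 0.7 dz -3.2 tilt 0.0 q [ 0.57  0.67 -0.94  2.12  1.96  0.47 -0.11]
t 13.98 pos [0.6546 0.0761 0.1612] F [ 0.1 -0.1 -0.6] gap 0.0289 ff 30.0
turn [-0.03  0.    0.04] then shift mm [1.7 0.1 2.2] world [ 0.1  0.1 -2.8]
```

```bash
python3 -m handwheel '[{"turn":[0,0,0],"xyz":[1.3,0,1.5],"gripper":20},{"turn":[0,0,0],"xyz":[1.3,0,1.5],"gripper":20},{"turn":[0,0,0],"xyz":[1.3,0,1.5],"gripper":20},{"turn":[0,0,0],"xyz":[1.3,0,1.5],"gripper":20},{"turn":[0,0,0],"xyz":[0,0,0],"gripper":20}]'
python3 - <<'E'
from h import *
tube(0,-20,0,.8)
E
```

```text
time_s: 14.4
tool_pos: [0.6536, 0.0757, 0.152]
eef_rot: [-0.092, 0.936, 0.034, 0.337]
ft_force: [0.4, 0.3, -0.2]
finger_gap: 0.029
finger_force: 30.0
now foot dx -1.3 dy 0.6 dz -12.3 tilt -0.1 q [ 0.57  0.69 -0.95  2.12  1.99  0.48 -0.13]
t 14.4 pos [0.6536 0.0757 0.152 ] F [ 0.4  0.3 -0.2] gap 0.029 ff 30.0
turn [ 0.02 -0.09 -0.03] then shift mm [4.  0.2 6.6] world [ 1.1  0.4 -7.6]
```

```bash
python3 -m handwheel '[{"turn":[0,0,0],"xyz":[1.2,0,2.1],"gripper":20},{"turn":[0,0,0],"xyz":[1.3,0,1.6],"gripper":20},{"turn":[0,0,0],"xyz":[1.3,0,1.6],"gripper":20},{"turn":[0,0,0],"xyz":[1.3,0,1.6],"gripper":20},{"turn":[0,0,0],"xyz":[1.3,0,1.6],"gripper":20}]'
python3 - <<'E'
from h import *
tube(0,-40,0,.8)
E
```

```text
time_s: 14.82
tool_pos: [0.6546, 0.0761, 0.1421]
eef_rot: [-0.093, 0.936, 0.033, 0.338]
ft_force: [-0.5, 0.2, -0.7]
finger_gap: 0.0292
finger_force: 30.0
now foot dx -0.3 dy 0.8 dz -22.3 tilt -0.0 q [ 0.57  0.72 -0.95  2.12  2.03  0.5  -0.15]
t 14.82 pos [0.6546 0.0761 0.1421] F [-0.5  0.2 -0.7] gap 0.0292 ff 30.0
turn [ 0.   -0.04 -0.  ] then shift mm [11.1  0.1 13.7] world [  0.2   0.1 -17.7]
```

```bash
python3 -m handwheel '[{"turn":[0,0,0],"xyz":[2.2,0,2.8],"gripper":20},{"turn":[0,0,0],"xyz":[2.2,0,2.7],"gripper":20},{"turn":[0,0,0],"xyz":[2.2,0,2.7],"gripper":20},{"turn":[0,0,0],"xyz":[2.2,0,2.7],"gripper":20},{"turn":[0,0,0],"xyz":[2,0,2.5],"gripper":20}]'
python3 - <<'E'
from h import *
tube(0,-46,0,.8); tube(0,-50,0,.8)
E
```

```text
time_s: 15.23
tool_pos: [0.6548, 0.076, 0.1246]
eef_rot: [-0.093, 0.936, 0.033, 0.337]
ft_force: [-0.8, -1.7, -0.4]
finger_gap: 0.029
finger_force: 29.9
now foot dx -0.1 dy 0.6 dz -39.8 tilt -0.1 q [ 0.57  0.77 -0.95  2.12  2.09  0.54 -0.19]
t 15.23 pos [0.6548 0.076  0.1246] F [-0.8 -1.7 -0.4] gap 0.029 ff 29.9
turn [-0.01 -0.05 -0.01] then shift mm [3.9 0.2 4.8] world [-0.   0.2 -6.2]
now foot dx -0.1 dy 0.6 dz -39.8 tilt -0.1 q [ 0.57  0.77 -0.95  2.12  2.09  0.54 -0.19]
t 15.23 pos [0.6548 0.076  0.1246] F [-0.8 -1.7 -0.4] gap 0.029 ff 29.9
turn [-0.01 -0.05 -0.01] then shift mm [6.5 0.2 7.9] world [ -0.    0.2 -10.2]
```

```bash
python3 -m handwheel '[{"turn":[0,0,0],"xyz":[1.3,0.1,1.6],"gripper":20},{"turn":[0,0,0],"xyz":[1.3,0,1.6],"gripper":20},{"turn":[0,0,0],"xyz":[1.3,0,1.6],"gripper":20},{"turn":[0,0,0],"xyz":[0.7,0,0.8],"gripper":20},{"turn":[0,0,0],"xyz":[0.6,0,0.8],"gripper":20}]'
python3 -m handwheel '[{"turn":[0,0,0],"xyz":[0.6,0,0.8],"gripper":20},{"turn":[0,0,0],"xyz":[0.6,0,0.7],"gripper":20},{"turn":[0,0,0],"xyz":[0.6,0,0.7],"gripper":20},{"turn":[0,0,0],"xyz":[0,0,0],"gripper":20},{"turn":[0,0,0],"xyz":[0,0,0],"gripper":20}]'
python3 - <<'E'
from h import *
tube(0,-50,0,.8)
E
```

```text
time_s: 15.65
tool_pos: [0.6549, 0.0759, 0.1167]
eef_rot: [-0.092, 0.936, 0.033, 0.338]
ft_force: [-1.6, -1.2, 2.0]
finger_gap: 0.029
finger_force: 29.8
time_s: 16.07
tool_pos: [0.6551, 0.076, 0.1147]
eef_rot: [-0.093, 0.936, 0.033, 0.338]
ft_force: [-6.2, -5.4, 8.0]
finger_gap: 0.0291
finger_force: 29.9
now foot dx 0.4 dy 0.5 dz -49.7 tilt 0.0 q [ 0.57  0.8  -0.95  2.12  2.13  0.56 -0.2 ]
t 16.07 pos [0.6551 0.076  0.1147] F [-6.2 -5.4  8. ] gap 0.0291 ff 29.9
turn [-0.06  0.03  0.03] then shift mm [0.5 0.3 0. ] world [-0.4  0.2 -0.3]
```

The tube is on the floor of the well: 8 N upward, estimated foot depth −49.7 mm, upright and still gripped. Now I'll release and back out.

```bash
python3 -m handwheel '[{"turn":[0,0,0],"xyz":[0,0,0],"gripper":20},{"turn":[0,0,0],"xyz":[0,0,0],"gripper":33},{"turn":[0,0,0],"xyz":[0,0,0],"gripper":50},{"turn":[0,0,0],"xyz":[0,0,0],"gripper":54},{"turn":[0,0,0],"xyz":[0,0,0],"gripper":54}]'
python3 -m handwheel '[{"turn":[0,0,0],"xyz":[0,0,-6],"gripper":54},{"turn":[0,0,0],"xyz":[0,0,-12],"gripper":54},{"turn":[0,0,0],"xyz":[0,0,-20],"gripper":54},{"turn":[0,0,0],"xyz":[0,0,-25],"gripper":54},{"turn":[0,0,0],"xyz":[0,0,-20],"gripper":54}]'
python3 - <<'E'
from h import *
s=sense(); print(s["tool_pos"],s["q"].round(2))
S=save('side','s7.png');T=save('top','t7.png');W=save('wrist','w7.png')
print('pred cap side',proj('side',WELL+[0,0,.068]),'top',proj('top',WELL+[0,0,.068]))
c=np.hstack([cv2.resize(S[110:270,320:480,::-1],(400,400)),cv2.resize(T[90:250,200:360,::-1],(400,400))])
cv2.imwrite('pics/c7.png',c)
E
```

```text
time_s: 16.48
tool_pos: [0.6549, 0.0767, 0.1141]
eef_rot: [-0.093, 0.936, 0.034, 0.338]
ft_force: [0.4, 0.2, 0.3]
finger_gap: 0.051
finger_force: 0.0
time_s: 16.9
tool_pos: [0.6017, 0.0663, 0.1785]
eef_rot: [-0.093, 0.936, 0.034, 0.337]
ft_force: [0.5, -0.9, 0.2]
finger_gap: 0.054
finger_force: 0.0
[0.60165093 0.06630165 0.17854779] [ 0.66  0.58 -1.01  2.23  1.98  0.44 -0.17]
pred cap side [[374.69534012 200.55266818]] top [[285.10734303 185.20658416]]
```

View pics/c7.png

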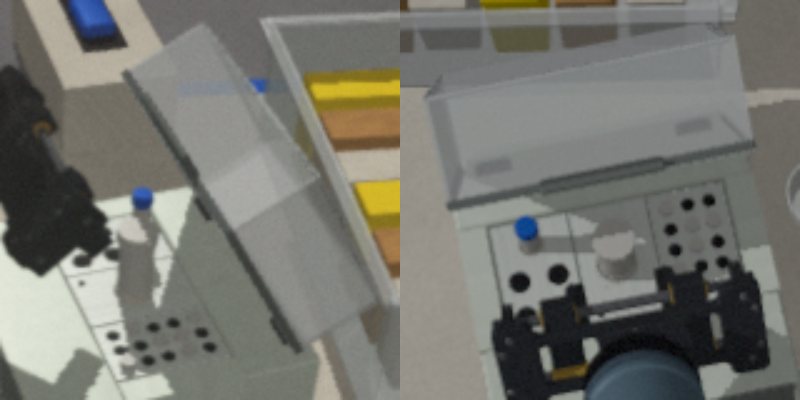

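The tube stands fully home: the cap in the side view is at (373.7,201.7) against (374.7,200.6) predicted for home, and it is upright in the top view. The cover's lip is the dark bar in the top panel, centred at full-image (280.6,159.8). From that I can get the cover angle.

```bash
cat >> h.py <<'E'
HINGE=WELL+.1*FX
def lid(th,r,n): # r from hinge, n above rim plane
    return HINGE+FX*(-r*np.cos(th)+n*np.sin(th))+np.array([0,0,r*np.sin(th)+n*np.cos(th)])
def push(th,lean,c): # TCP so that finger front side is c mm from lip face
    p=lid(th,.178,.010+(9+c)/1000); print('th',th,'c',c); go(p,lean); return p
E
python3 - <<'E'
from h import *
for th in (1.0,1.04,1.08,1.12): print(th,proj('top',[lid(th,.178,.0065),lid(th,.191,.0065)]).round(1).tolist(),'side',proj('side',[lid(th,.191,.0065)]).round(1).tolist())
g=cv2.imread('pics/t7.png').mean(2)
print('col280',g[145:175,280].astype(int).tolist())
s=cv2.imread('pics/s7.png').mean(2)
for y in (180,185,190,195,200): print(y,s[y,385:420].astype(int).tolist())
for th in (1.03,1.08): p=push(th,40,8); go(p-.07*Rt(40).as_matrix()[:,2],40)
E
```

```text
1.0 [[281.8, 167.1], [282.2, 168.9]] side [[378.3, 162.3]]
1.04 [[281.1, 163.2], [281.4, 164.7]] side [[381.6, 160.2]]
1.08 [[280.3, 159.3], [280.6, 160.5]] side [[385.0, 158.2]]
1.12 [[279.6, 155.4], [279.8, 156.2]] side [[388.4, 156.3]]
col280 [133, 131, 130, 129, 130, 131, 131, 131, 131, 130, 131, 117, 87, 69, 78, 85, 81, 70, 91, 106, 106, 107, 108, 108, 106, 101, 90, 98, 106, 108]
180 [106, 110, 108, 109, 109, 110, 110, 110, 101, 91, 65, 61, 60, 66, 98, 142, 145, 148, 149, 152, 156, 154, 156, 160, 159, 166, 168, 167, 169, 168, 164, 171, 169, 169, 169]
185 [111, 117, 119, 129, 141, 144, 159, 175, 181, 187, 176, 146, 100, 83, 84, 84, 99, 138, 165, 168, 165, 164, 167, 166, 166, 168, 169, 169, 167, 167, 171, 169, 170, 167, 165]
190 [213, 212, 212, 210, 212, 211, 209, 209, 209, 207, 198, 137, 94, 60, 53, 74, 83, 82, 85, 90, 110, 155, 165, 169, 168, 165, 170, 167, 167, 171, 167, 165, 167, 167, 166]
195 [215, 214, 211, 213, 212, 211, 206, 210, 200, 145, 120, 113, 113, 116, 112, 87, 57, 52, 63, 80, 86, 84, 88, 110, 142, 162, 167, 169, 165, 165, 166, 166, 167, 166, 166]
200 [199, 210, 210, 212, 208, 210, 211, 201, 150, 119, 115, 116, 115, 114, 119, 118, 117, 117, 116, 116, 115, 117, 92, 82, 85, 87, 109, 138, 164, 163, 153, 138, 133, 137, 139]
th 1.03 c 8
t 17.05 pos [0.6029 0.0655 0.1791] F [ 0.8  0.4 -1.2] gap 0.0539 ff 0.0
turn [-0.08 -0.24  0.08] then shift mm [-108.3   -0.5  -16.7] world [71.  13.7 82.4]
t 17.05 pos [0.6029 0.0655 0.1791] F [ 0.8  0.4 -1.2] gap 0.0539 ff 0.0
turn [-0.08 -0.24  0.08] then shift mm [-108.3   -0.5  -86.7] world [ 26.8   4.9 136.1]
th 1.08 c 8
t 17.05 pos [0.6029 0.0655 0.1791] F [ 0.8  0.4 -1.2] gap 0.0539 ff 0.0
turn [-0.08 -0.24  0.08] then shift mm [-116.8   -0.5  -13.8] world [79.2 15.3 85.6]
t 17.05 pos [0.6029 0.0655 0.1791] F [ 0.8  0.4 -1.2] gap 0.0539 ff 0.0
turn [-0.08 -0.24  0.08] then shift mm [-116.8   -0.5  -83.8] world [ 35.1   6.5 139.3]
```

```bash
sed -i '/^rep\|^pos=/,$d' sim.py; python3 - <<'E'
exec(open('sim.py').read().split("pos=np.array")[0])
F180=R.identity()
import h
q=sense()["q"].copy(); p0=sense()["tool_pos"].copy()
def path(a,b,l0,l1,tag,n=15):
    for k in np.linspace(0,1,n): step(a+(b-a)*k,h.Rt(l0+(l1-l0)*k),tag if k==1 else '')
for lean in (40,46):
    q=sense()["q"].copy()
    p=h.lid(1.075,.178,.027); pre=p-.07*h.Rt(lean).as_matrix()[:,2]
    path(p0,pre,40,lean,'pre'); path(pre,p,lean,lean,'in')
    for a,b in ((1.075,.8),(.8,.5),(.5,.25),(.25,0)):
        path(h.lid(a,.178,.019),h.lid(b,.178,.019 if b else .016),lean,lean,'th%.2f'%b)
E
```

```text
pre 0.0 [ 0.87  0.53 -1.26  1.96  1.17  0.51  0.68]
in 0.0 [ 0.67  0.65 -1.07  1.88  1.35  0.48  0.56]
th0.80 0.0 [ 0.68  0.56 -1.01  2.04  1.52  0.38  0.33]
th0.50 0.0 [ 0.7   0.59 -1.    2.16  1.88  0.38 -0.02]
th0.25 0.0 [ 0.73  0.71 -1.02  2.22  2.12  0.49 -0.18]
th0.00 0.0 [ 0.73  0.86 -1.    2.24  2.31  0.59 -0.27]
pre 0.0 [ 0.79  0.39 -1.1   2.06  1.4   0.29  0.38]
in 0.0 [ 0.61  0.57 -0.95  1.96  1.68  0.35  0.18]
th0.80 0.0 [ 0.72  0.59 -1.03  2.11  2.    0.39 -0.12]
th0.50 0.0 [ 0.79  0.7  -1.09  2.22  2.24  0.51 -0.28]
th0.25 0.0 [ 0.8   0.82 -1.08  2.27  2.4   0.62 -0.35]
th0.00 0.0 [ 0.78  0.95 -1.03  2.28  2.55  0.72 -0.39]
```

```bash
python3 -m handwheel '[{"turn":[0,0,0],"xyz":[-14,0,-20],"gripper":54},{"turn":[0,0,0],"xyz":[-22,0,-20],"gripper":54},{"turn":[0,0,0],"xyz":[-26,0,-20],"gripper":0},{"turn":[0,0,0],"xyz":[-26,0,-15],"gripper":0},{"turn":[0,0,0],"xyz":[-20,0,-8],"gripper":0}]'
python3 -m handwheel '[{"turn":[0,0,0],"xyz":[-7,0,-2],"gripper":0},{"turn":[0,0,0],"xyz":[0,0,0],"gripper":0},{"turn":[0,0,0],"xyz":[0,0,0],"gripper":0},{"turn":[0,0,0],"xyz":[0,0,0],"gripper":0},{"turn":[0,0,0],"xyz":[0,0,0],"gripper":0}]'
python3 - <<'E'
from h import *
p=push(1.075,40,8); go(p-.03*Rt(40).as_matrix()[:,2],40)
# check lip against tip in wrist frame: project lip ends
g=save('wrist','w8.png')[::-1,::-1]; print(([639,479]-proj('wrist',[lid(1.075,.191,.0065),lid(1.075,.178,.01)])).round(1)); print(sense()["q"].round(2))
t=save('top','t8.png').mean(2); print(t[145:175,262].astype(int).tolist(),t[145:175,300].astype(int).tolist())
E
```

```text
time_s: 17.47
tool_pos: [0.6247, 0.0679, 0.2796]
eef_rot: [-0.093, 0.938, 0.03, 0.334]
ft_force: [0.3, 0.2, 0.2]
finger_gap: 0.0361
finger_force: 0.0
time_s: 17.88
tool_pos: [0.628, 0.0684, 0.2839]
eef_rot: [-0.092, 0.938, 0.03, 0.334]
ft_force: [-0.0, -0.2, -0.0]
finger_gap: 0.0026
finger_force: 0.0
th 1.075 c 8
t 17.88 pos [0.628  0.0684 0.2839] F [-0.  -0.2 -0. ] gap 0.0026 ff 0.0
turn [-0.35 -0.87  0.04] then shift mm [-29.4   1.6  50. ] world [ 53.3  12.3 -19.4]
t 17.88 pos [0.628  0.0684 0.2839] F [-0.  -0.2 -0. ] gap 0.0026 ff 0.0
turn [-0.35 -0.87  0.04] then shift mm [-29.4   1.6  20. ] world [34.4  8.5  3.5]
[[318.6 186.6]
 [318.7 194.7]]
[ 0.71  0.36 -1.03  2.09  1.14  0.34  0.58]
[136, 136, 134, 130, 131, 130, 132, 131, 129, 131, 130, 129, 131, 132, 132, 113, 78, 66, 78, 84, 79, 78, 98, 107, 108, 108, 107, 109, 104, 101] [132, 131, 131, 132, 130, 131, 129, 115, 83, 67, 77, 82, 79, 69, 90, 105, 105, 106, 105, 107, 105, 97, 66, 30, 29, 32, 29, 33, 29, 27]
```

```bash
python3 -m handwheel '[{"turn":[-0.3,-0.4,0],"xyz":[-10,0.5,0],"gripper":0},{"turn":[0,-0.4,0],"xyz":[-10,0.5,0],"gripper":0},{"turn":[0,0,0],"xyz":[-9.4,0.6,0],"gripper":0},{"turn":[0,0,0],"xyz":[0,0,0],"gripper":0},{"turn":[0,0,0],"xyz":[0,0,0],"gripper":0}]'
python3 - <<'E'
from h import *
push(1.075,40,8);print(sense()["q"].round(2))
E
```

```text
time_s: 18.4
tool_pos: [0.6515, 0.0748, 0.3048]
eef_rot: [-0.092, 0.935, 0.033, 0.342]
ft_force: [0.6, 0.7, -0.9]
finger_gap: 0.0003
finger_force: 0.0
th 1.075 c 8
t 18.4 pos [0.6515 0.0748 0.3048] F [ 0.6  0.7 -0.9] gap 0.0003 ff 0.0
turn [-0.05  0.14  0.  ] then shift mm [ 2.7 -0.1 50.5] world [ 29.8   5.8 -40.4]
[ 0.72  0.39 -1.07  2.02  1.09  0.38  0.64]
```

```bash
python3 -m handwheel '[{"turn":[0,0,0],"xyz":[0,0,10],"gripper":0},{"turn":[0,0,0],"xyz":[0,0,10],"gripper":0},{"turn":[0,0,0],"xyz":[0,0,10],"gripper":0},{"turn":[0,0,0],"xyz":[0,0,8],"gripper":0},{"turn":[0,0,0],"xyz":[0,0,5],"gripper":0}]'
python3 - <<'E'
from h import *
push(1.075,40,8);push(1.0,40,0);push(.9,40,0);print(sense()["q"].round(2))
E
```

```text
time_s: 18.82
tool_pos: [0.6778, 0.0799, 0.2702]
eef_rot: [-0.093, 0.935, 0.033, 0.34]
ft_force: [-0.4, 0.2, 0.5]
finger_gap: 0.0005
finger_force: 0.0
th 1.075 c 8
t 18.82 pos [0.6778 0.0799 0.2702] F [-0.4  0.2  0.5] gap 0.0005 ff 0.0
turn [-0.07  0.    0.04] then shift mm [0.9 0.1 6.7] world [ 3.5  0.8 -5.8]
th 1.0 c 0
t 18.82 pos [0.6778 0.0799 0.2702] F [-0.4  0.2  0.5] gap 0.0005 ff 0.0
turn [-0.07  0.    0.04] then shift mm [21.7  0.1  1.5] world [-15.3  -3.  -15.1]
th 0.9 c 0
t 18.82 pos [0.6778 0.0799 0.2702] F [-0.4  0.2  0.5] gap 0.0005 ff 0.0
turn [-0.07  0.    0.04] then shift mm [39.3  0.1 -1.7] world [-30.6  -6.1 -23.9]
[ 0.58  0.46 -0.93  2.    1.27  0.36  0.49]
```

```bash
python3 -m handwheel '[{"turn":[0,0,0],"xyz":[4,0,3],"gripper":0},{"turn":[0,0,0],"xyz":[8,0,0],"gripper":0},{"turn":[0,0,0],"xyz":[9,0,0],"gripper":0},{"turn":[0,0,0],"xyz":[9,0,-1],"gripper":0},{"turn":[0,0,0],"xyz":[9,0,-1],"gripper":0}]'
python3 - <<'E'
from h import *
push(.9,40,0);push(.75,40,0);push(.6,40,0);print(sense()["q"].round(2))
t=save('top','t9.png').mean(2); 
for c in (258,262,300): print(t[150:190,c].astype(int).tolist())
E
```

```text
time_s: 19.23
tool_pos: [0.6495, 0.0743, 0.2459]
eef_rot: [-0.093, 0.935, 0.033, 0.342]
ft_force: [2.1, -0.0, -0.1]
finger_gap: 0.0005
finger_force: 0.9
th 0.9 c 0
t 19.23 pos [0.6495 0.0743 0.2459] F [ 2.1 -0.  -0.1] gap 0.0005 ff 0.9
turn [-0.07  0.15  0.05] then shift mm [ 1.6 -0.  -1.8] world [-2.3 -0.5  0.3]
th 0.75 c 0
t 19.23 pos [0.6495 0.0743 0.2459] F [ 2.1 -0.  -0.1] gap 0.0005 ff 0.9
turn [-0.07  0.15  0.05] then shift mm [28.4 -0.  -3.3] world [-23.4  -4.7 -15.7]
th 0.6 c 0
t 19.23 pos [0.6495 0.0743 0.2459] F [ 2.1 -0.  -0.1] gap 0.0005 ff 0.9
turn [-0.07  0.15  0.05] then shift mm [55.1 -0.  -0.9] world [-42.   -8.4 -34.7]
[ 0.54  0.43 -0.86  2.09  1.47  0.29  0.26]
[124, 124, 125, 125, 124, 125, 123, 124, 124, 124, 125, 124, 124, 124, 124, 124, 125, 125, 125, 126, 124, 123, 126, 123, 122, 113, 86, 66, 63, 61, 60, 73, 89, 65, 28, 33, 30, 28, 32, 76]
[124, 125, 126, 124, 123, 124, 125, 125, 124, 124, 124, 125, 124, 126, 126, 126, 125, 125, 125, 126, 126, 125, 123, 124, 116, 93, 65, 66, 62, 53, 66, 69, 48, 29, 28, 28, 28, 29, 65, 98]
[124, 125, 124, 123, 124, 125, 124, 123, 124, 125, 124, 123, 106, 82, 64, 39, 30, 27, 19, 30, 29, 28, 28, 30, 30, 32, 34, 31, 28, 33, 27, 30, 30, 26, 29, 22, 9, 8, 17, 4]
```

The cover is following the finger: force about 2 N, and the bar has moved about 14 px. Continuing along the arc.

```bash
python3 -m handwheel '[{"turn":[0,0,0],"xyz":[11,0,-1],"gripper":0},{"turn":[0,0,0],"xyz":[11,0,-1],"gripper":0},{"turn":[0,0,0],"xyz":[11,0,0],"gripper":0},{"turn":[0,0,0],"xyz":[11,0,0],"gripper":0},{"turn":[0,0,0],"xyz":[11,0,1],"gripper":0}]'
python3 - <<'E'
from h import *
push(.6,40,0);push(.45,40,0);push(.3,40,0);print(sense()["q"].round(2))
E
```

```text
time_s: 19.7
tool_pos: [0.6078, 0.0658, 0.2114]
eef_rot: [-0.093, 0.935, 0.033, 0.342]
ft_force: [3.0, 0.6, 1.2]
finger_gap: 0.0004
finger_force: 0.8
th 0.6 c 0
t 19.7 pos [0.6078 0.0658 0.2114] F [3.  0.6 1.2] gap 0.0004 ff 0.8
turn [-0.1   0.16  0.07] then shift mm [0.3 0.1 0. ] world [-0.2  0.1 -0.2]
th 0.45 c 0
t 19.7 pos [0.6078 0.0658 0.2114] F [3.  0.6 1.2] gap 0.0004 ff 0.8
turn [-0.1   0.16  0.07] then shift mm [26.4  0.1  6.4] world [-15.8  -3.  -21.9]
th 0.3 c 0
t 19.7 pos [0.6078 0.0658 0.2114] F [3.  0.6 1.2] gap 0.0004 ff 0.8
turn [-0.1   0.16  0.07] then shift mm [51.2  0.1 16.7] world [-28.   -5.5 -45.6]
[ 0.6   0.45 -0.91  2.21  1.86  0.32 -0.12]
```

```bash
python3 -m handwheel '[{"turn":[0,0,0],"xyz":[10,0,2],"gripper":0},{"turn":[0,0,0],"xyz":[11,0,3],"gripper":0},{"turn":[0,0,0],"xyz":[10,0,3],"gripper":0},{"turn":[0,0,0],"xyz":[10,0,4],"gripper":0},{"turn":[0,0,0],"xyz":[10,0,5],"gripper":0}]'
python3 - <<'E'
from h import *
push(.3,40,0);push(.15,40,-2);push(0,40,-3.5);print(sense()["q"].round(2))
E
```

```text
time_s: 20.12
tool_pos: [0.5804, 0.0601, 0.1653]
eef_rot: [-0.092, 0.935, 0.033, 0.342]
ft_force: [0.6, -0.3, 1.6]
finger_gap: 0.0002
finger_force: 0.6
th 0.3 c 0
t 20.12 pos [0.5804 0.0601 0.1653] F [ 0.6 -0.3  1.6] gap 0.0002 ff 0.6
turn [-0.11  0.16  0.04] then shift mm [ 0.1  0.4 -0.7] world [-0.6  0.3  0.5]
th 0.15 c -2
t 20.12 pos [0.5804 0.0601 0.1653] F [ 0.6 -0.3  1.6] gap 0.0002 ff 0.6
turn [-0.11  0.16  0.04] then shift mm [24.6  0.4 14.5] world [ -9.4  -1.5 -26.9]
th 0 c -3.5
t 20.12 pos [0.5804 0.0601 0.1653] F [ 0.6 -0.3  1.6] gap 0.0002 ff 0.6
turn [-0.11  0.16  0.04] then shift mm [46.   0.4 32.9] world [-13.9  -2.4 -54.8]
[ 0.67  0.58 -1.01  2.29  2.13  0.47 -0.32]
```

```bash
python3 -m handwheel '[{"turn":[0,0,0],"xyz":[8,0,5],"gripper":0},{"turn":[0,0,0],"xyz":[8,0,5],"gripper":0},{"turn":[0,0,0],"xyz":[7.5,0,5],"gripper":0},{"turn":[0,0,0],"xyz":[7,0,5.5],"gripper":0},{"turn":[0,0,0],"xyz":[7,0,5.5],"gripper":0}]'
python3 - <<'E'
from h import *
push(0,40,-3);push(0,40,-5);print(sense()["q"].round(2))
E
```

```text
time_s: 20.53
tool_pos: [0.5687, 0.0576, 0.1209]
eef_rot: [-0.092, 0.935, 0.033, 0.341]
ft_force: [0.6, -0.4, 0.5]
finger_gap: 0.0007
finger_force: 0.5
th 0 c -3
t 20.53 pos [0.5687 0.0576 0.1209] F [ 0.6 -0.4  0.5] gap 0.0007 ff 0.5
turn [-0.12  0.12  0.02] then shift mm [8.  0.6 6.2] world [-2.2  0.1 -9.9]
th 0 c -5
t 20.53 pos [0.5687 0.0576 0.1209] F [ 0.6 -0.4  0.5] gap 0.0007 ff 0.5
turn [-0.12  0.12  0.02] then shift mm [9.3 0.6 7.7] world [ -2.2   0.1 -11.9]
[ 0.68  0.72 -1.02  2.33  2.28  0.61 -0.39]
```

```bash
python3 -m handwheel '[{"turn":[0,0,0],"xyz":[1.6,0,1.6],"gripper":0},{"turn":[0,0,0],"xyz":[1.6,0,1.6],"gripper":0},{"turn":[0,0,0],"xyz":[1.6,0,1.6],"gripper":0},{"turn":[0,0,0],"xyz":[1.6,0,1.6],"gripper":0},{"turn":[0,0,0],"xyz":[0,0,0],"gripper":0}]'
python3 - <<'E'
from h import *
push(0,40,-5)
t=save('top','t10.png'); s=save('side','s10.png')
E
```

```text
time_s: 20.95
tool_pos: [0.5674, 0.0576, 0.1118]
eef_rot: [-0.093, 0.935, 0.033, 0.341]
ft_force: [-0.0, -0.2, 1.2]
finger_gap: 0.0004
finger_force: 0.3
th 0 c -5
t 20.95 pos [0.5674 0.0576 0.1118] F [-0.  -0.2  1.2] gap 0.0004 ff 0.3
turn [-0.09  0.06  0.04] then shift mm [2.4 0.3 1.6] world [-0.9  0.1 -2.8]
```

```bash
python3 -m handwheel '[{"turn":[0,0,0],"xyz":[0.6,0,0.8],"gripper":0},{"turn":[0,0,0],"xyz":[0.6,0,0.8],"gripper":0},{"turn":[0,0,0],"xyz":[0.6,0,0.8],"gripper":0},{"turn":[0,0,0],"xyz":[0,0,0],"gripper":0},{"turn":[0,0,0],"xyz":[0,0,0],"gripper":0}]'
python3 -c "
from h import *
push(0,40,-5)"
```

```text
time_s: 21.47
tool_pos: [0.5678, 0.0578, 0.1104]
eef_rot: [-0.093, 0.934, 0.032, 0.342]
ft_force: [-11.1, -5.7, 21.3]
finger_gap: 0.0001
finger_force: 10.7
th 0 c -5
t 21.47 pos [0.5678 0.0578 0.1104] F [-11.1  -5.7  21.3] gap 0.0001 ff 10.7
turn [-0.15  0.24  0.17] then shift mm [1.9 0.2 0.2] world [-1.3 -0.1 -1.4]
```

Firm stop: 21 N at z = 0.110, where the shut lip face should be. I'll retreat and then check.

```bash
python3 -m handwheel '[{"turn":[0,0,0],"xyz":[-1,0,-3],"gripper":0},{"turn":[0,0,0],"xyz":[0,0,-12],"gripper":0},{"turn":[0,0,0],"xyz":[0,0,-25],"gripper":0},{"turn":[0,0,0],"xyz":[0,0,-30],"gripper":0},{"turn":[0,0,0],"xyz":[0,0,-30],"gripper":0}]'
python3 -m handwheel '[{"turn":[0,0,0],"xyz":[0,0,-15],"gripper":0},{"turn":[0,0,0],"xyz":[0,0,0],"gripper":0},{"turn":[0,0,0],"xyz":[0,0,0],"gripper":0},{"turn":[0,0,0],"xyz":[0,0,0],"gripper":0},{"turn":[0,0,0],"xyz":[0,0,0],"gripper":0}]'
python3 - <<'E'
from h import *
ft=sense(); print(ft["ft_force"])
s=save('side','s11.png').mean(2); t=save('top','t11.png').mean(2)
# lid front-top edge & lip bar in the side view: predicted for th 0 / .05 / .1
for th in (0,.05,.1): print(th,'lip side',proj('side',[lid(th,.191,.0065)+k*np.array([-FX[1],FX[0],0]) for k in (-.045,-.03,.045)]).round(1).tolist())
c=proj('side',[lid(0,.191,.0065)-.03*np.array([-FX[1],FX[0],0])])[0].round().astype(int); print(c,s[c[1]-8:c[1]+9,c[0]-12:c[0]+16].astype(int))
a,b=cv2.imread('pics/top0.png').astype(int),cv2.imread('pics/t11.png').astype(int)
m=(np.abs(a-b).sum(2)>60).astype(np.uint8)
for n,(x,y) in dict(cup0=(369,167),bottle=(460,160),cupf=(399,292),cupl=(137,262),vb=(447,249),vc=(481,251),slims=(450,225),slim3=(250,183)).items(): print(n,m[y-10:y+10,x-12:x+12].mean().round(2))
E
```

```text
time_s: 21.88
tool_pos: [0.5205, 0.0459, 0.1799]
eef_rot: [-0.089, 0.939, 0.039, 0.329]
ft_force: [-0.3, -0.3, -0.1]
finger_gap: 0.0009
finger_force: 0.0
time_s: 22.3
tool_pos: [0.5182, 0.045, 0.1988]
eef_rot: [-0.094, 0.938, 0.034, 0.333]
ft_force: [-0.3, 0.0, 0.1]
finger_gap: 0.0002
finger_force: 0.0
[-0.29027826  0.02637354  0.12180323]
0 lip side [[338.4, 244.8], [336.3, 240.0], [326.5, 217.2]]
0.05 lip side [[338.7, 241.4], [336.6, 236.6], [326.7, 213.8]]
0.1 lip side [[339.2, 237.9], [337.1, 233.1], [327.2, 210.3]]
[336 240] [[220 220 219 218 219 216 176 126 100  92 119 128 124  99  67  60  62  63
   61  57  63  65  76  91 100 105 102  99]
 [219 218 219 217 219 217 208 168 122  90 104 124 126 118  92  68  58  64
   63  64  64  59  72  81  94 100 106 102]
 [220 219 220 219 220 218 217 206 166 105  92 113 126 126 115  89  62  64
   64  60  63  59  63  79  91  99 101 103]
 [220 220 219 219 218 219 218 215 174 116  89 104 120 127 121  94  70  62
   61  62  63  62  64  71  82  97 102 106]
 [220 221 220 218 218 219 220 220 207 160 100  91 113 122 124 119  88  66
   60  60  68  64  63
[... 801 characters left out ...]
19  95  66  60  66  65  66  66  65  72]
 [223 220 219 216 216 215 217 217 217 217 217 213 173 121  88  98 109 100
   85  73  69  65  63  64  67  69  67  68]
 [222 222 221 220 219 215 218 219 219 217 218 218 206 158 104  81  80  74
   68  69  67  68  72  79  83  93  89  72]
 [222 219 222 221 220 221 220 220 219 219 220 219 213 170 114  88  71  74
   76  82  89  98 107 107 110 112  99  73]
 [220 220 221 223 220 222 219 219 219 221 219 218 213 173 125 104  99 106
  110 109 108 113 113 116 115 116 109  94]
 [218 219 222 221 221 222 219 220 219 219 218 218 216 203 165 126 112 114
  112 114 113 115 116 117 116 113 113  96]]
cup0 0.0
bottle 0.01
cupf 0.0
cupl 0.0
vb 0.56
vc 0.0
slims 0.0
slim3 0.45
```

The near corner of the lip appears at about (338,244.5), which matches the shut cover (338.4,244.8). The other objects are unchanged, apart from the shadow on one vial and the cover now over slim_3. Handing in.

```bash
python3 -c "
from workcell import *
print(finish_job())"
```

```text
the job is handed in; nothing more can be done
None
```

I led the tube into the large well at a 12° lean, straightened it and held it down to the floor, then pulled the cover shut by its lip and handed the job in at about 22 s; my last camera checks showed the cover shut and nothing else visibly moved, but no verdict came back.

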